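Put the glass shaping blocks away in their sliding-cover case

ROBOT

A 6-joint arm with a two-finger parallel gripper is mounted at the origin on the work surface. World frame = base frame: x ahead of the robot, y to its left, z up, the work surface at z = 0. Lengths are in m, angles in degrees, forces in N, time in s.
With the tool pointing down it reaches from about 0.4 to 0.825 m from the base axis. Payload 7 kg.
Tool frame: the origin (TCP) lies between the finger pads; the fingertips stand 25 mm ahead of it and the grasp point (between the pads) lies 6 mm ahead of it; y points along the fingers, x is the direction in which the jaws open and shut, and the axes are right-handed (so a half turn about y gives the same grasp; the last joint's range is limited). The gripper opens to 88 mm and grips with 3 to 60 N. Pads are 19 mm wide; open, the fingers measure 130 mm over their backs; the gripper's body (78 mm by 193 mm) begins 47 mm behind the grasp point.
Start: joints at [82.397, 20.546, 0.682, 0, -70.136, -16.507], TCP at [0.276, 0.616, 0.252] pointing down, gripper open.
Joint ranges: [-176.03, 176.03], [-82.01, 121.73], [-58.28, 71.71], [-173.87, 95.51], [-174.79, -0.11], [-173.66, 173.66]. Speed limits (degrees/s): [136.94, 136.94, 172.46, 180, 180, 180].

INTERFACE

Orientations are given as a 3x3 rotation matrix whose columns are the frame's x, y, z axes.
In Python, from cell import bot gives the robot as it stands. The module is installed in compiled form; this text tells all that it offers.
- The arm moves only by the tool send_rows, never from a script. Its argument "deltas" is a list of rows, each a list of 5 numbers: the closure in counts, from 0 (fully open) to 255 (shut), then the shift along the tool's x, y, z as a fraction of full scale, then the turn about the tool's y as a fraction of full scale. A call has 1 to 10 rows; each row shifts and turns the commanded pose from where the row before left it, along the tool's axes as they then stand; what a row does not reach is not made up. Full scale, the value 1, is 0.03 m for a shift and 5 degrees for a turn. A row lasts 1/12 s, in which the tool goes at most 41.7 mm and 7.16 degrees, less where a joint would pass 70% of its speed; a pose out of reach is approached as far as the arm can. A call with a number of a shift or a turn outside -1 to 1 is refused whole. A call with a gripper value outside its range is refused whole. The fingers move at their own pace and stop on an object; "grip_force" is the grip in N (left out, the last holds). Time passes only in rows, so rows that do not move let the fingers close. It gives the time, the measured TCP pose, the force and the opening at its end, in the units of the state.
- bot.read_state(): the state, without advancing time (a new reading comes with each control period).
- bot.capture(name): name is "side" or "top" or "wrist"; returns the picture (420x560x3 uint8, red, green, blue); there is no depth.
- bot.calibration(name): a dict with "mtx" (3x3 intrinsics, pixels), "position" and "orientation" of the camera in the world. Camera axes: x right, y down, z forward; pixel columns grow to the right and rows downward; lengths in m; the calibration is good to about 2 mm. A picture is of the moment at which its call begins: read the wrist's pose just before it. calibration takes no time and is no camera call; for the wrist camera it gives the pose at the moment of the call.
- bot.job_done(): hands the job in, once; it reports no verdict.
The state is a dict: "time_s": time; "q": joint angles; "joint_velocities": joint speeds; "effort": joint torques, N m; "ee_pos": TCP position; "tool_rot": TCP orientation; "force": force on the tool from outside, world axes, zero at the start; "wrist_torque": the same for the moment, N m; "gripper_width": opening from 0.0 (shut) to 1.0 (fully open).
Only numpy, scipy, OpenCV 4.12 (cv2) and the standard library are available. Lean on these libraries where they do the work, as an engineer would, in place of code of your own. Each camera call takes 0.05 s, during which the arm holds its last target. There are 200 camera calls.

TASK

Clear up the glassworker's bench: slide the clear cover of the wooden case fully open, put every graphite shaping block that is lying on the bench into the cut-out of its own shape and size so that it sits flat on the case floor with its grip up, and then slide the cover fully shut over them. Do not knock over the jar or the tumbler, or shove them out of place.

Things in the scene. Friction and masses are not known exactly. Their poses are not given: they have to be found in the camera images.
- block_disc: Graphite shaping block: dark grey base, round, 56 mm diameter, 20 mm thick, 0.18 kg give or take, loose on the bench (or absent). On top, centred, a wooden grip rib 16 mm thick (x), 44 mm long (y) and 24 mm high, so 44 mm tall in all. Origin: centre of the underside; z up. The same after a half turn about z.
- block_hex: Graphite shaping block: dark grey base, regular hexagon, 55 mm across flats (along x) and 64 mm across corners (along y), 20 mm thick, 0.18 kg give or take, loose on the bench (or absent). On top, centred, a wooden grip rib 16 mm thick (x), 44 mm long (y) and 24 mm high, so 44 mm tall in all. Origin: centre of the underside; z up. The same after a half turn about z.
- block_square: Graphite shaping block: dark grey base, square, 55 x 55 mm, 20 mm thick, 0.18 kg give or take, loose on the bench (or absent). On top, centred, a wooden grip rib 16 mm thick (x), 44 mm long (y) and 24 mm high, so 44 mm tall in all. Origin: centre of the underside; z up. The same after a half turn about z.
- block_slab: Graphite shaping block: dark grey base, wide oblong, 55 mm (x) by 84 mm (y), 20 mm thick, 0.18 kg give or take, loose on the bench (or absent). On top, centred, a wooden grip rib 16 mm thick (x), 44 mm long (y) and 24 mm high, so 44 mm tall in all. Origin: centre of the underside; z up. The same after a half turn about z.
- block_bar: Graphite shaping block: dark grey base, long narrow oblong, 30 mm (x) by 84 mm (y), 20 mm thick, 0.18 kg give or take, loose on the bench (or absent). On top, centred, a wooden grip rib 16 mm thick (x), 44 mm long (y) and 24 mm high, so 44 mm tall in all. Origin: centre of the underside; z up. The same after a half turn about z.
- block_stub: Graphite shaping block: dark grey base, short narrow oblong, 30 mm (x) by 60 mm (y), 20 mm thick, 0.18 kg give or take, loose on the bench (or absent). On top, centred, a wooden grip rib 16 mm thick (x), 44 mm long (y) and 24 mm high, so 44 mm tall in all. Origin: centre of the underside; z up. The same after a half turn about z.
- nest_disc: The place of block_disc: a pale plywood plate 12 mm thick, 72 (x) by 100 mm (y), fixed on the case floor, with a through cut-out of the block's outline, about 3 mm larger all round. Origin: centre of the cut-out, on the floor on which the block's underside rests; axes parallel to the case's and, in place, to the block's (either way round). Which of the six places it has differs per start.
- nest_hex: The place of block_hex: a pale plywood plate 12 mm thick, 72 (x) by 100 mm (y), fixed on the case floor, with a through cut-out of the block's outline, about 3 mm larger all round. Origin: centre of the cut-out, on the floor on which the block's underside rests; axes parallel to the case's and, in place, to the block's (either way round). Which of the six places it has differs per start.
- nest_square: The place of block_square: a pale plywood plate 12 mm thick, 72 (x) by 100 mm (y), fixed on the case floor, with a through cut-out of the block's outline, about 3 mm larger all round. Origin: centre of the cut-out, on the floor on which the block's underside rests; axes parallel to the case's and, in place, to the block's (either way round). Which of the six places it has differs per start.
- nest_slab: The place of block_slab: a pale plywood plate 12 mm thick, 72 (x) by 100 mm (y), fixed on the case floor, with a through cut-out of the block's outline, about 3 mm larger all round. Origin: centre of the cut-out, on the floor on which the block's underside rests; axes parallel to the case's and, in place, to the block's (either way round). Which of the six places it has differs per start.
- nest_bar: The place of block_bar: a pale plywood plate 12 mm thick, 72 (x) by 100 mm (y), fixed on the case floor, with a through cut-out of the block's outline, about 3 mm larger all round. Origin: centre of the cut-out, on the floor on which the block's underside rests; axes parallel to the case's and, in place, to the block's (either way round). Which of the six places it has differs per start.
- nest_stub: The place of block_stub: a pale plywood plate 12 mm thick, 72 (x) by 100 mm (y), fixed on the case floor, with a through cut-out of the block's outline, about 3 mm larger all round. Origin: centre of the cut-out, on the floor on which the block's underside rests; axes parallel to the case's and, in place, to the block's (either way round). Which of the six places it has differs per start.
- case: Fixed pale wooden case. Origin: on the bench under the middle of its compartment (224 by 202 mm, six nests, 3 along x by 2 along y); x along the cover's slide, away from the robot, y to the left. Floor 6 mm thick, dark; 8 mm end walls at x = +-116 mm, 54 mm high; 8 mm side rails at y = +-105 mm, 69 mm high, from x = -120 to +376 mm; the open cover parks between their rear parts.
- cover (a joint): Clear plastic cover, 238 by 198 mm, 6 mm thick, sliding in the case's rails, underside 58 mm over the bench (a seated block's grip reaches 50 mm). Value in m: 0 = shut over the whole compartment, 0.25 = fully open, pushed along the case's +x, away from the robot; stops at both ends. About 1.5 N friction; it stays where it is left.
- cover_grip (a point): Point in the aluminium handle bar standing on the cover near its end towards the robot: bar 14 mm thick (case x), 60 mm long (case y), from the cover's top at 64 mm up to 96 mm over the bench; the point is 86 mm over the bench, on the case's middle line, at case x = -105 mm when shut, +145 mm when open. Pinch from above across the 14 mm.
- jar: Standing bystander: amber glass jar with steel cap, 72 mm diameter, 100 mm tall, origin at the centre of its underside.
- tumbler: Standing bystander: clear glass tumbler, 68 mm diameter at the rim, 90 mm tall, origin at the centre of its underside.
Mind the look-alikes: they are no part of the job. What is shaped like the block_square but red is not meant. What is shaped like the block_hex but red is not meant.

How it is judged (in metres and radians):
On the way, in this order (a step that is already met when the one before it is completed fails the run):
1. the cover is slid fully open (within 12 mm of its stop) (value of joint cover above 0.238 m), for 0.2 s.
2. every block present sits flat in its own nest (horizontal distance between block_disc and nest_disc below 0.007 m and z of block_disc in the frame of nest_disc below 0.004 m and angle between each of block_disc, block_hex, block_square, block_slab, block_bar, block_stub's own z axis and vertical below 0.08 rad and horizontal distance between block_hex and nest_hex below 0.007 m and z of block_hex in the frame of nest_hex below 0.004 m and horizontal distance between block_square and nest_square below 0.007 m and z of block_square in the frame of nest_square below 0.004 m and horizontal distance between block_slab and nest_slab below 0.007 m and z of block_slab in the frame of nest_slab below 0.004 m and horizontal distance between block_bar and nest_bar below 0.007 m and z of block_bar in the frame of nest_bar below 0.004 m and horizontal distance between block_stub and nest_stub below 0.007 m and z of block_stub in the frame of nest_stub below 0.004 m), for 0.2 s.
At the end, for the whole second after the job is handed in: Every block present is in its own nest (centre within 7 mm, underside within 4 mm of the case floor, upright within 0.08 rad) and at rest, and the cover is shut to within 6 mm (all of step 2 and value of joint cover below 0.006 m and linear speed of each of block_disc, block_hex, block_square, block_slab, block_bar, block_stub below 0.02 m/s); the robot touches nothing.
It fails at once if the jar is knocked over or shoved more than 6 cm (angle between jar's own z axis and vertical above 0.6 rad or distance of jar from where it was at the start of the episode above 0.06 m).
It fails at once if the tumbler is knocked over or shoved more than 6 cm (angle between tumbler's own z axis and vertical above 0.6 rad or distance of tumbler from where it was at the start of the episode above 0.06 m).
Of block_disc, block_hex, block_square, block_slab, block_bar, block_stub only 4 to 6 are there at a start; the rules pass over those that are not, and their reading is None.
At some moment in a run one of block_disc, block_hex, block_square, block_slab, block_bar, block_stub may be knocked a few centimetres aside while the robot is not near it.
It also fails if it takes over 210 s, if anything falls off the work surface, if the arm or the gripper's body presses on something with over 40 N, if the wrist force passes 120 N, or if a joint passes its speed limit or range.

## Working session

There is one attempt and no reset: what is moved stays moved. The work goes in short steps, Python scripts to look and compute and a tool call to move; the robot and the scene stay as the last step left them, time stands still between calls to the robot, and variables do not carry over. Pictures are saved under pics/ and viewed, about 12 in all and at most 16, crops included, and the job is handed in when it is done.

Besides the shell and the picture viewer there is one more tool, called after ">>>" in YAML: its name, and indented under it one key for each argument. send_rows: Moves the arm, as the interface text tells. Its arguments: {"type":"object","properties":{"deltas":{"type":"array"},"grip_force":{"type":"number"}},"required":["deltas"]}

```bash
mkdir -p pics; cat > h.py <<'E'
from cell import bot
import cv2, numpy as np
def snap(n,f,crop=None,s=1):
    im=bot.capture(n)[:,:,::-1]
    if crop: a,b,c,d=crop; im=im[b:d,a:c]
    if s!=1: im=cv2.resize(im,None,fx=s,fy=s,interpolation=cv2.INTER_CUBIC)
    cv2.imwrite('pics/'+f,im)
def px(c,u,v,z):
    "pixel -> world point at height z"
    K,p,R=[np.array(c[k]) for k in('mtx','position','orientation')]
    d=R@np.linalg.inv(K)@[u,v,1]
    return p+d*(z-p[2])/d[2]
def proj(c,P):
    K,p,R=[np.array(c[k]) for k in('mtx','position','orientation')]
    q=K@R.T@(np.array(P)-p); return q[:2]/q[2]
E
python3 - <<'E'
from h import *
s=bot.read_state();print(s['ee_pos'],s['tool_rot'],s['gripper_width'],s['time_s'])
for n in('top','side'):
    snap(n,n+'0.png',s=1.4); print(n,bot.calibration(n))
print(bot.calibration('wrist'))
E
```

```text
[0.27556866 0.61571259 0.25063628] [[-4.08583932e-01 -5.42268862e-04  9.12720590e-01]
 [-9.12719339e-01 -1.51685492e-03 -4.08584273e-01]
 [ 1.60602725e-03 -9.99998703e-01  1.24823272e-04]] 0.998051886670281 0.0
top {'mtx': array([[430.00073881,   0.        , 282.6666738 ],
       [  0.        , 430.00073881, 209.88283218],
       [  0.        ,   0.        ,   1.        ]]), 'position': array([ 0.34266367, -0.02048117,  1.23588757]), 'orientation': array([[-0.01732561, -0.99488906,  0.09947651],
       [-0.99975566,  0.018604  ,  0.01193787],
       [-0.01372752, -0.09924537, -0.9949683 ]])}
side {'mtx': array([[403.16573188,   0.        , 283.77808853],
       [  0.        , 403.16573188, 214.03812439],
       [  0.        ,   0.        ,   1.        ]]), 'position': array([ 0.31674857, -1.15404955,  0.92782127]), 'orientation': array([[ 0.99039265, -0.09571083,  0.09980905],
       [-0.13728449, -0.59391531,  0.79272793],
       [-0.01659452, -0.79881414, -0.60134897]])}
{'mtx': array([[320.48379322,   0.        , 281.46812461],
       [  0.        , 320.48379322, 209.25243603],
       [  0.        ,   0.        ,   1.        ]]), 'position': array([0.34849276, 0.58406673, 0.38331227]), 'orientation': array([[-0.40791177, -0.87356239, -0.2655122 ],
       [-0.91302016,  0.39075215,  0.11707668],
       [ 0.00147568,  0.29017495, -0.95697248]])}
```

View pics/top0.png

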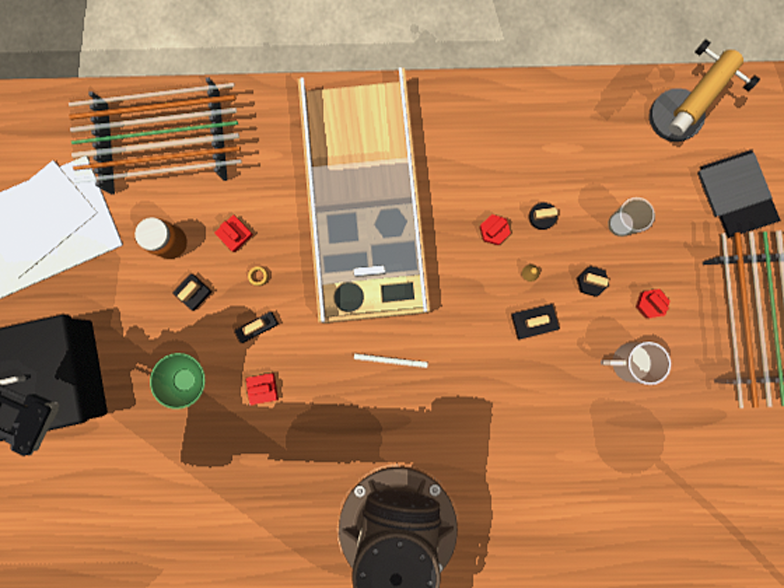

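View pics/side0.png

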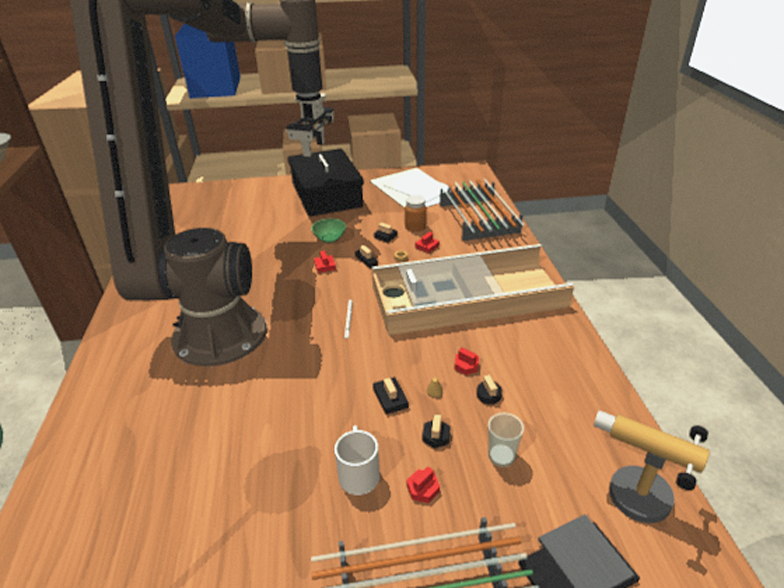

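Top view: the cover is part open with its handle at (370,271). Candidate blocks are at (190,291), (257,326), (543,215), (593,281) and (535,321); the red ones are decoys. I'll take enlarged crops to measure from.

```bash
python3 - <<'E'
from h import *
im=bot.capture('top')[:,:,::-1]
def c(a,b,w,h,s): return cv2.resize(im[b:b+h,a:a+w],None,fx=s,fy=s,interpolation=cv2.INTER_CUBIC)
cv2.imwrite('pics/case.png',c(205,40,110,200,3.0)[:600])
L=c(105,190,100,60,6); R=c(360,135,100,110,5)
cv2.imwrite('pics/L.png',L)
cv2.imwrite('pics/R.png',R)
E
```

```text
(no output)
```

View pics/case.png

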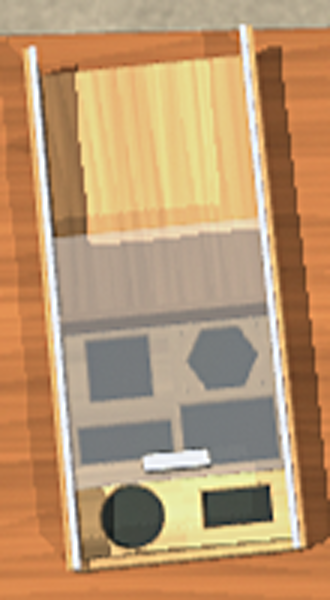

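View pics/L.png

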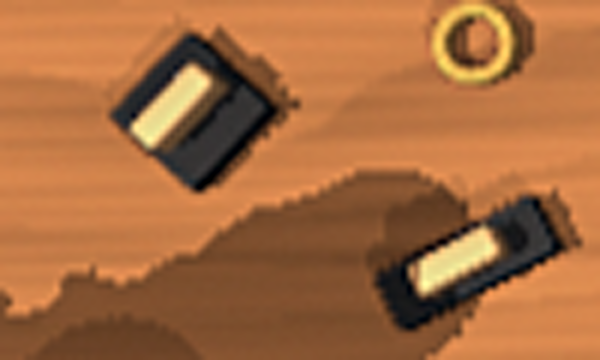

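View pics/R.png

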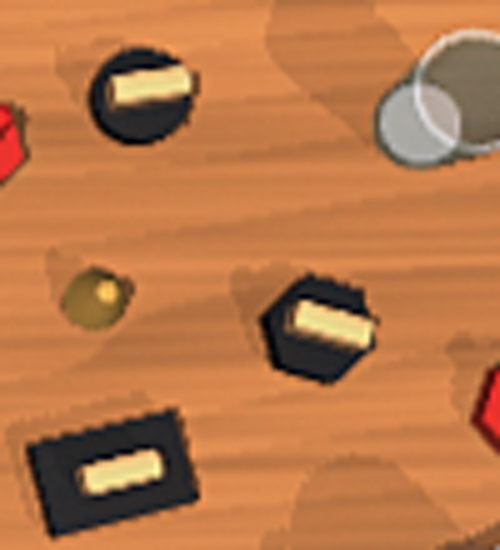

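```bash
cat > m0.py <<'E'
from h import *
c=bot.calibration('top')
def W(x,y,s,a,b,z): return px(c,a+(x+.5)/s-.5,b+(y+.5)/s-.5,z)[:2]
Q=dict(square=('L',[(195,65),(215,85),(150,152),(130,128)],(196,111)),bar=('L',[(490,227),(500,250),(420,296),(408,270)],(470,263)),
disc=('R',[(188,66),(194,87),(115,105),(110,82)],(141,96)),hex=('R',[(372,325),(368,345),(290,325),(296,303)],(318,328)),slab=('R',[(160,450),(163,475),(85,493),(80,470)],(114,472)))
for k,(w,p,b) in Q.items():
    a=dict(L=(6,105,190),R=(5,360,135))[w]
    q=np.array([W(*t,*a,.044) for t in p]); d=q[0]+q[1]-q[2]-q[3]; 
    print(k,'rib',q.mean(0).round(4),'yaw(rib y axis) deg',round(float(np.degrees(np.arctan2(d[1],d[0]))),1),'len',np.hypot(*d).round(4)/2,'base',W(*b,*a,.012).round(4), 'reach',np.hypot(*q.mean(0)).round(3))
C=lambda x,y,z:W(x,y,3,205,40,z)
for t in[(76,569),(297,548),(31,47),(245,27)]: print('rail',C(*t,.069).round(4))
for k,t in dict(disc=(132,516),stub=(237,507),bar=(125,443),slab=(230,430),square=(118,368),hex=(222,358)).items(): print(k,C(*t,.014).round(4))
print('handle',C(176,460,.096).round(4))
for n,t in dict(jar=(153,232),tumbler=(635,215),mug=(650,363),cone=(530,272)).items(): print(n,px(c,t[0]/1.4,t[1]/1.4,.09 if n!='cone' else .03).round(3))
E
python3 m0.py
```

```text
square rib [0.4764 0.4119] yaw(rib y axis) deg -45.0 len 0.04235 base [0.478  0.4122] reach 0.63
bar rib [0.4025 0.2794] yaw(rib y axis) deg -62.0 len 0.0425 base [0.4029 0.2801] reach 0.49
disc rib [ 0.621  -0.3109] yaw(rib y axis) deg -78.8 len 0.0453 base [ 0.6221 -0.3123] reach 0.694
hex rib [ 0.4834 -0.4048] yaw(rib y axis) deg -106.6 len 0.04385 base [ 0.4853 -0.4074] reach 0.63
slab rib [ 0.4035 -0.2854] yaw(rib y axis) deg -77.5 len 0.04505 base [ 0.4052 -0.288 ] reach 0.494
rail [0.4089 0.1377]
rail [ 0.4243 -0.063 ]
rail [0.9032 0.1777]
rail [ 0.9181 -0.0248]
disc [0.4615 0.0914]
stub [ 0.4683 -0.0087]
bar [0.5319 0.0975]
slab [ 0.5425 -0.0033]
square [0.6051 0.1036]
hex [0.6128 0.0032]
handle [0.503  0.0441]
jar [0.587 0.463 0.09 ]
tumbler [ 0.601 -0.471  0.09 ]
mug [ 0.318 -0.483  0.09 ]
cone [ 0.502 -0.277  0.03 ]
```

```bash
cat > p.py <<'E'
import sys
from h import *
def plan(x,y,z,yaw):
    "turn first, then shift: units of full scale in tool axes after the turn"
    s=bot.read_state(); R=np.array(s['tool_rot']); p=np.array(s['ee_pos'])
    cur=np.degrees(np.arctan2(R[1,0],R[0,0])); t=(cur-yaw+90)%180-90
    a=np.radians(cur-t); X=np.array([np.cos(a),np.sin(a),0]); Y=np.array([0,0,-1.]); Z=np.cross(X,Y)
    d=np.array([x,y,z])-p
    print('t',round(s['time_s'],2),'pos',p.round(4),'yaw',round(cur,2),'grip mm',round(s['gripper_width']*88,1),'F',np.round(s['force'],1),'q',np.round(s['q'],0))
    print('turn units',round(t/5,2),'shift units x,y,z',[round(float(d@v)/.03,2) for v in(X,Y,Z)])
if __name__=='__main__': plan(*map(float,sys.argv[1:5]))
E
python3 p.py .503 .044 .25 4.5
```

```text
t 0.15 pos [0.2756 0.6158 0.2508] yaw -114.11 grip mm 87.9 F [-0.4 -0.5  0.3] q [ 82.  21.   1.  -0. -70. -17.]
turn units 12.28 shift units x,y,z [-6.06, 0.03, 19.6]
```

>>> send_rows:
  deltas:
    - [0,0,0,0,1]
    - [0,0,0,0,1]
    - [0,0,0,0,1]
    - [0,0,0,0,1]
    - [0,0,0,0,1]
    - [0,0,0,0,1]
    - [0,0,0,0,1]
    - [0,0,0,0,1]
    - [0,0,0,0,1]
    - [0,0,0,0,1]
  grip_force: 30

```text
time_s: 0.98
ee_pos: [0.2757, 0.6159, 0.2512]
tool_rot: [[-0.963, -0.0, 0.27], [-0.27, -0.001, -0.963], [0.0, -1.0, 0.001]]
force: [-0.8, 0.9, -0.3]
gripper_width: 1.001
```

>>> send_rows:
  deltas:
    - [0,0,0,0,1]
    - [0,0,0,0,1]
    - [0,0,0,0,0.28]
    - [0,-0.35,0,1,0]
    - [0,-0.35,0,1,0]
    - [0,-0.35,0,1,0]
    - [0,-0.35,0,1,0]
    - [0,-0.35,0,1,0]
    - [0,-0.35,0,1,0]
    - [0,-0.35,0,1,0]

```text
time_s: 1.82
ee_pos: [0.3657, 0.4109, 0.2515]
tool_rot: [[-0.997, -0.0, 0.08], [-0.08, -0.0, -0.997], [0.0, -1.0, 0.0]]
force: [1.3, 0.3, 0.4]
gripper_width: 1.003
```

>>> send_rows:
  deltas:
    - [0,-0.3,0,1,0]
    - [0,-0.3,0,1,0]
    - [0,-0.3,0,1,0]
    - [0,-0.3,0,1,0]
    - [0,-0.3,0,1,0]
    - [0,-0.3,0,1,0]
    - [0,-0.3,0,1,0]
    - [0,-0.3,0,1,0]
    - [0,-0.3,0,1,0]
    - [0,-0.3,0,1,0]

```text
time_s: 2.65
ee_pos: [0.4789, 0.119, 0.2517]
tool_rot: [[-0.997, 0.0, 0.081], [-0.081, 0.0, -0.997], [-0.0, -1.0, -0.0]]
force: [0.5, 0.1, 0.1]
gripper_width: 0.999
```

```bash
python3 p.py .503 .044 .25 4.5; python3 - <<'E'
from h import *
snap('wrist','w1.png',s=1.4);print(bot.calibration('wrist'))
c=bot.calibration('wrist');print(proj(c,[.503,.044,.096])*1.4)
E
```

```text
t 2.65 pos [0.4789 0.119  0.2517] yaw -175.38 grip mm 87.9 F [0.5 0.1 0.1] q [ 37.   3. -22.  -0. -65. -32.]
turn units 0.02 shift units x,y,z [-0.61, 0.06, 2.55]
{'mtx': array([[320.48379322,   0.        , 281.46812461],
       [  0.        , 320.48379322, 209.25243603],
       [  0.        ,   0.        ,   1.        ]]), 'position': array([0.48686827, 0.03742864, 0.38424985]), 'orientation': array([[-9.96791250e-01, -7.66430130e-02, -2.30879420e-02],
       [-8.00449702e-02,  9.54119326e-01,  2.88529227e-01],
       [-8.50976585e-05,  2.89451483e-01, -9.57192683e-01]])}
[367.23922523 166.16050567]
```

View pics/w1.png

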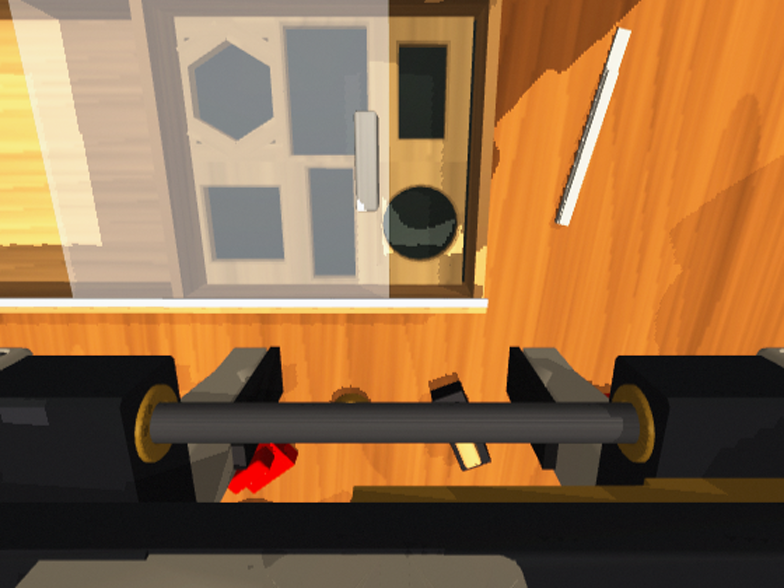

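Wrist view: the handle top is at (366,161), against a predicted (367,166), so the estimate holds. The gripper body is long along the jaw direction. Next I pinch the handle.

>>> send_rows:
  deltas:
    - [0,-0.2,0,0.85,0]
    - [0,-0.2,0,0.85,0]
    - [0,-0.2,0,0.85,0]
    - [0,0,0,0,0]
    - [0,0,0.9,0,0]
    - [0,0,0.9,0,0]
    - [0,0,0.9,0,0]
    - [0,0,0.9,0,0]
    - [0,0,0.9,0,0]
    - [0,0,0.7,0,0]

```text
time_s: 3.53
ee_pos: [0.5018, 0.0455, 0.0937]
tool_rot: [[-0.997, -0.001, 0.08], [-0.08, -0.0, -0.997], [0.001, -1.0, 0.0]]
force: [-0.3, -0.6, 0.3]
gripper_width: 1.0
```

>>> send_rows:
  deltas:
    - [255,0,0,0,0]
    - [255,0,0,0,0]
    - [255,0,0,0,0]
    - [255,0,0,0,0]
    - [255,0,0,0,0]
    - [255,0,0,0,0]
    - [255,0,0,0,0]
    - [255,0,0,0,0]

```text
time_s: 4.2
ee_pos: [0.5028, 0.0457, 0.0961]
tool_rot: [[-0.997, 0.001, 0.078], [-0.078, 0.0, -0.997], [-0.001, -1.0, -0.0]]
force: [0.2, -0.4, -1.0]
gripper_width: 0.457
```

```bash
python3 p.py .6815 .0583 .094 4.5
```

```text
t 4.2 pos [0.5028 0.0457 0.0961] yaw -175.51 grip mm 40.2 F [ 0.2 -0.4 -1. ] q [ 28.  14. -32.   0. -44. -23.]
turn units -0.0 shift units x,y,z [-5.97, 0.07, 0.05]
```

>>> send_rows:
  deltas:
    - [255,0,0,0,0]
    - [255,0,0,0,0]
    - [255,0,0,0,0]
    - [255,0,0,0,0]
    - [255,0,0,0,0]
    - [255,0,0,0,0]
    - [255,0,0,0,0]
    - [255,0,0,0,0]

```text
time_s: 4.87
ee_pos: [0.5026, 0.0456, 0.0955]
tool_rot: [[-0.997, -0.0, 0.078], [-0.078, -0.0, -0.997], [0.0, -1.0, 0.0]]
force: [-0.6, -0.0, 1.1]
gripper_width: 0.155
```

>>> send_rows:
  deltas:
    - [255,-0.6,0,0,0]
    - [255,-0.6,0,0,0]
    - [255,-0.6,0,0,0]
    - [255,-0.6,0,0,0]
    - [255,-0.6,0,0,0]
    - [255,-0.6,0,0,0]
    - [255,-0.6,0,0,0]
    - [255,-0.6,0,0,0]
    - [255,-0.6,0,0,0]
    - [255,-0.4,0,0,0]

```text
time_s: 5.7
ee_pos: [0.6773, 0.0596, 0.0956]
tool_rot: [[-0.997, -0.0, 0.078], [-0.078, 0.0, -0.997], [0.0, -1.0, -0.0]]
force: [-2.7, 2.1, 4.2]
gripper_width: 0.155
```

>>> send_rows:
  deltas:
    - [255,-0.1,0,0,0]
    - [255,-0.1,0,0,0]
    - [255,0,0,0,0]
    - [255,0,0,0,0]

```text
time_s: 6.03
ee_pos: [0.6805, 0.0598, 0.0956]
tool_rot: [[-0.997, -0.002, 0.078], [-0.078, -0.0, -0.997], [0.002, -1.0, -0.0]]
force: [-5.4, 1.7, 5.0]
gripper_width: 0.161
```

```bash
python3 p.py .6815 .0583 .094 4.5
```

```text
t 6.03 pos [0.6805 0.0598 0.0956] yaw -175.52 grip mm 14.2 F [-5.4  1.7  5. ] q [ 21.  28.  -9.  -0. -53. -17.]
turn units -0.0 shift units x,y,z [-0.03, 0.05, 0.05]
```

>>> send_rows:
  deltas:
    - [255,-0.1,0,0,0]
    - [255,-0.1,0,0,0]
    - [255,0,0,0,0]
    - [255,0,0,0,0]

```text
time_s: 6.37
ee_pos: [0.6808, 0.0597, 0.0954]
tool_rot: [[-0.997, -0.013, 0.077], [-0.077, -0.001, -0.997], [0.013, -1.0, 0.0]]
force: [-27.2, 5.0, 20.5]
gripper_width: 0.16
```

>>> send_rows:
  deltas:
    - [255,0.2,0,0,0]
    - [120,0,0,0,0]
    - [120,0,0,0,0]
    - [120,0,0,0,0]
    - [120,0,0,0,0]
    - [120,0,0,0,0]
    - [120,0,0,0,0]
    - [120,0,-0.5,0,0]
    - [120,0,-1,0,0]
    - [120,0,-1,0,0]

```text
time_s: 7.2
ee_pos: [0.6813, 0.0593, 0.1699]
tool_rot: [[-0.997, -0.003, 0.078], [-0.078, -0.001, -0.997], [0.003, -1.0, 0.001]]
force: [0.8, 0.6, 0.4]
gripper_width: 0.528
```

```bash
python3 p.py .50 .11 .28 4.5
```

```text
t 7.2 pos [0.6813 0.0593 0.1699] yaw -175.52 grip mm 46.4 F [0.8 0.6 0.4] q [ 21.  25.  -4.  -0. -62. -17.]
turn units -0.0 shift units x,y,z [5.89, -3.67, -2.16]
```

>>> send_rows:
  deltas:
    - [0,0.7,-0.5,-0.25,0]
    - [0,0.7,-0.5,-0.25,0]
    - [0,0.7,-0.5,-0.25,0]
    - [0,0.7,-0.5,-0.25,0]
    - [0,0.7,-0.5,-0.25,0]
    - [0,0.7,-0.5,-0.25,0]
    - [0,0.7,-0.5,-0.25,0]
    - [0,0.4,-0.5,-0.25,0]
    - [0,0,0,0,0]
    - [0,0,0,0,0]

```text
time_s: 8.03
ee_pos: [0.5189, 0.1076, 0.2919]
tool_rot: [[-0.997, 0.003, 0.079], [-0.079, 0.002, -0.997], [-0.003, -1.0, -0.001]]
force: [0.0, -0.7, -0.4]
gripper_width: 1.002
```

```bash
python3 - <<'E'
from h import *
c=bot.calibration('wrist'); np.save('w2.npy',c,allow_pickle=True)
snap('wrist','w2.png',s=1.4)
snap('top','t2.png')
th=np.radians(4.5);R=np.array([[np.cos(th),-np.sin(th)],[np.sin(th),np.cos(th)]])
for y in(.0505,-.0505):
  for x in(-.073,0,.073):
    P=[.536,.047]+R@[x,y]; print(x,y,P.round(4),(proj(c,[*P,.018])*1.4).round(1))
E
```

```text
-0.073 0.0505 [0.4593 0.0916] [462.7 233.7]
0 0.0505 [0.532  0.0973] [382.5 233.5]
0.073 0.0505 [0.6048 0.1031] [302.3 233.3]
-0.073 -0.0505 [ 0.4672 -0.0091] [468.3 114.6]
0 -0.0505 [ 0.54   -0.0033] [381.8 114.5]
0.073 -0.0505 [0.6127 0.0024] [295.4 114.4]
```

View pics/w2.png

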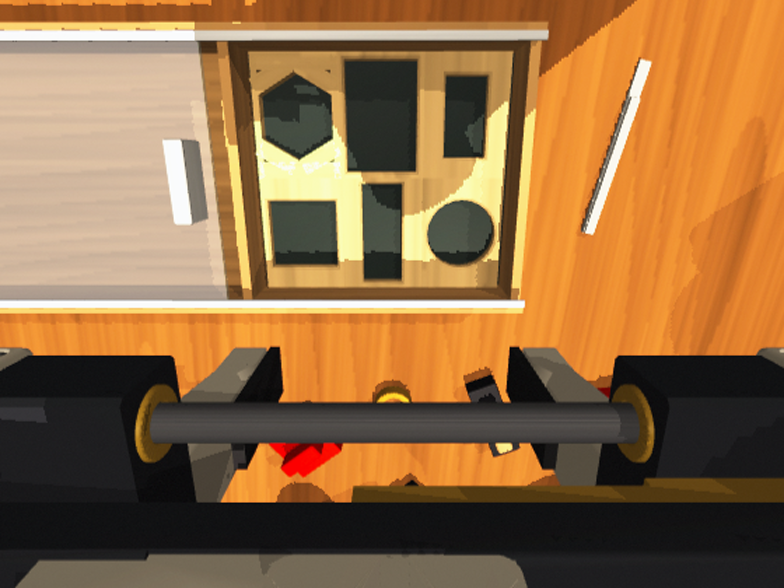

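Centres seen: disc (461,232), bar (382,232), square (303,233), stub (466,115), slab (381,115) and hex (297,115). These agree with prediction to about 1.5 mm, so the nests are fixed. The bar is next: I'll take a close look with it ahead of the TCP.

```bash
python3 p.py .363 .355 .2 28
```

```text
t 8.13 pos [0.5189 0.107  0.2901] yaw -175.51 grip mm 88.2 F [-0.   0.5 -0.2] q [ 33.   5. -14.  -0. -71. -28.]
turn units -4.7 shift units x,y,z [0.71, 3.0, -9.74]
```

>>> send_rows:
  deltas:
    - [0,0,0,0,-1]
    - [0,0,0,0,-1]
    - [0,0,0,0,-1]
    - [0,0,0,0,-1]
    - [0,0,0,0,-0.7]
    - [0,0.1,0,-1,0]
    - [0,0.1,0,-1,0]
    - [0,0.1,0,-1,0]
    - [0,0.1,0,-1,0]
    - [0,0.1,0,-1,0]

```text
time_s: 8.97
ee_pos: [0.4347, 0.233, 0.2893]
tool_rot: [[-0.884, -0.001, 0.468], [-0.468, -0.002, -0.884], [0.002, -1.0, 0.001]]
force: [1.2, 0.4, 0.6]
gripper_width: 1.0
```

>>> send_rows:
  deltas:
    - [0,0.1,0.6,-1,0]
    - [0,0.1,0.6,-1,0]
    - [0,0,0.6,-1,0]
    - [0,0,0.6,-1,0]
    - [0,0,0.6,-0.7,0]
    - [0,0,0,0,0]
    - [0,0,0,0,0]

```text
time_s: 9.55
ee_pos: [0.3632, 0.3541, 0.1982]
tool_rot: [[-0.882, -0.002, 0.47], [-0.47, -0.004, -0.882], [0.004, -1.0, 0.003]]
force: [-0.5, 0.2, 0.4]
gripper_width: 0.999
```

```bash
cat > look.py <<'E'
import sys
from h import *
# find pale rib (top face at z=.044) in the wrist view near the expected x,y
x,y=float(sys.argv[1]),float(sys.argv[2]); f=sys.argv[3]
c=bot.calibration('wrist'); im=bot.capture('wrist')[:,:,::-1]
u,v=proj(c,[x,y,.044]); hsv=cv2.cvtColor(im,cv2.COLOR_BGR2HSV)
a,b=int(u)-70,int(v)-70; a,b=max(a,0),max(b,0); cr=im[b:b+140,a:a+140]
cv2.imwrite('pics/'+f,cv2.resize(cr,None,fx=4,fy=4,interpolation=cv2.INTER_CUBIC))
np.save('pics/look.npy',im); print('pred in crop',((u-a)*4,(v-b)*4),'hsv',hsv[int(v),int(u)],'off',a,b)
h=hsv.astype(int); m=((h[...,2]>150)&(h[...,1]<150)&(h[...,0]>17)).astype('u1')  # pale wood
n,l,st,ce=cv2.connectedComponentsWithStats(m)
for i in range(1,n):
    if st[i,4]>250 and np.hypot(*(ce[i]-[u,v]))<90:
        r=cv2.minAreaRect(np.argwhere(l==i)[:,::-1].astype(np.float32)); q=np.array([px(c,*t,.044)[:2] for t in cv2.boxPoints(r)])
        e=[q[1]-q[0],q[2]-q[1]]; e.sort(key=lambda t:np.hypot(*t))
        print('rib',q.mean(0).round(4),'size',[np.hypot(*t).round(4) for t in e],'rib dir',np.degrees(np.arctan2(e[1][1],e[1][0])).round(1)%180,'crop px',((ce[i]-[a,b])*4).round())
E
python3 look.py .4025 .2795 bar.png
```

```text
pred in crop (np.float64(281.9205950425553), np.float64(283.85890651682075)) hsv [ 17 159 232] off 212 35
```

View pics/bar.png

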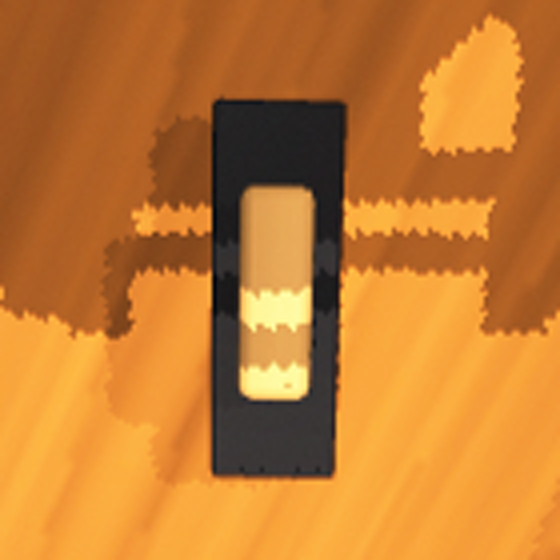

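Crop: the rib top spans (242–312, 186–400), centre (277,293), against a prediction of (282,284), so the rib is at about (0.4025, 0.2817). I'll make the script find the rib as the non-dark part inside the dark base, and test it on this picture.

```bash
cat > look.py <<'E'
import sys
from h import *
# rib top (z=.044) = non-dark area inside the hull of the dark base, near expected x,y in the wrist view
x,y=float(sys.argv[1]),float(sys.argv[2]); f=sys.argv[3]
c=bot.calibration('wrist'); im=bot.capture('wrist')[:,:,::-1]
u,v=proj(c,[x,y,.044]); a,b=max(int(u)-70,0),max(int(v)-70,0)
cv2.imwrite('pics/'+f,cv2.resize(im[b:b+140,a:a+140],None,fx=4,fy=4,interpolation=cv2.INTER_CUBIC))
m=(im.max(2)<85).astype('u1'); m[235:]=0
n,l,st,ce=cv2.connectedComponentsWithStats(m)
i=min((i for i in range(1,n) if st[i,4]>600),key=lambda i:np.hypot(*(ce[i]-[u,v])))
hull=cv2.convexHull(np.argwhere(l==i)[:,::-1].astype(np.int32)); H=np.zeros_like(m); cv2.fillConvexPoly(H,hull,1)
r=((H==1)&(im.max(2)>=95)).astype('u1'); r=cv2.morphologyEx(r,cv2.MORPH_OPEN,np.ones((5,5),'u1'))
n,l,st,ce=cv2.connectedComponentsWithStats(r); i=1+np.argmax(st[1:,4])
box=cv2.boxPoints(cv2.minAreaRect(np.argwhere(l==i)[:,::-1].astype(np.float32)))
q=np.array([px(c,*t,.044)[:2] for t in box]); e=sorted([q[1]-q[0],q[2]-q[1]],key=lambda t:np.hypot(*t))
print('rib',q.mean(0).round(4),'size',[np.hypot(*t).round(4) for t in e],'dir',np.degrees(np.arctan2(e[1][1],e[1][0])).round(1)%180,'crop px',((box.mean(0)-[a,b])*4).round())
hb=cv2.boxPoints(cv2.minAreaRect(hull)); q=np.array([px(c,*t,.02)[:2] for t in hb]); e=sorted([q[1]-q[0],q[2]-q[1]],key=lambda t:np.hypot(*t))
print('base',q.mean(0).round(4),'size',[np.hypot(*t).round(4) for t in e],'dir',np.degrees(np.arctan2(e[1][1],e[1][0])).round(1)%180)
E
python3 look.py .4025 .2795 bar2.png; python3 p.py .4025 .2817 .0475 28
```

```text
rib [0.4029 0.2822] size [np.float64(0.015), np.float64(0.0435)] dir 116.1 crop px [273. 290.]
base [0.4027 0.2812] size [np.float64(0.0285), np.float64(0.0823)] dir 118.9
t 9.65 pos [0.3642 0.3539 0.2001] yaw -152.02 grip mm 88.1 F [ 0.  -0.2  0.2] q [ 66.   7. -24.   0. -59. -38.]
turn units -0.0 shift units x,y,z [0.0, 5.09, 2.72]
```

>>> send_rows:
  deltas:
    - [110,0,0,0.9,0]
    - [110,0,0,0.9,0]
    - [110,0,0,0.92,0]
    - [110,0,0.9,0,0]
    - [110,0,0.9,0,0]
    - [110,0,0.9,0,0]
    - [110,0,0.9,0,0]
    - [110,0,0.9,0,0]
    - [110,0,0.4,0,0]
    - [110,0,0.18,0,0]

```text
time_s: 10.48
ee_pos: [0.4021, 0.2805, 0.0466]
tool_rot: [[-0.884, -0.001, 0.468], [-0.468, -0.002, -0.884], [0.002, -1.0, 0.001]]
force: [-0.6, -0.1, -0.0]
gripper_width: 0.567
```

>>> send_rows:
  deltas:
    - [255,0,0,0,0]
    - [255,0,0,0,0]
    - [255,0,0,0,0]
    - [255,0,0,0,0]
    - [255,0,0,0,0]
    - [255,0,0,0,0]
    - [255,0,0,0,0]
    - [255,0,0,0,0]
    - [255,0,0,0,0]
    - [255,0,0,0,0]

```text
time_s: 11.32
ee_pos: [0.4022, 0.2824, 0.0488]
tool_rot: [[-0.883, 0.001, 0.47], [-0.47, 0.001, -0.883], [-0.001, -1.0, -0.0]]
force: [-1.0, -1.0, 6.4]
gripper_width: 0.178
```

```bash
python3 p.py .532 .0975 .16 4.5
```

```text
t 11.32 pos [0.4022 0.2824 0.0488] yaw -151.98 grip mm 15.7 F [-1.  -1.   6.4] q [ 58.  17. -36.   0. -37. -30.]
turn units 4.7 shift units x,y,z [-3.83, -3.71, 6.49]
```

>>> send_rows:
  deltas:
    - [255,0,-0.7,0,0]
    - [255,0,-1,0,0]
    - [255,0,-1,0,0]
    - [255,0,-1,0,0]
    - [255,0,0,0,0.8]
    - [255,0,0,0,0.8]
    - [255,0,0,0,0.8]
    - [255,0,0,0,0.8]
    - [255,0,0,0,0.8]
    - [255,0,0,0,0.7]

```text
time_s: 12.15
ee_pos: [0.4017, 0.2819, 0.159]
tool_rot: [[-0.997, -0.0, 0.075], [-0.075, -0.0, -0.997], [0.0, -1.0, 0.0]]
force: [0.4, 0.7, -1.8]
gripper_width: 0.181
```

>>> send_rows:
  deltas:
    - [255,-0.48,0,0.8,0]
    - [255,-0.48,0,0.8,0]
    - [255,-0.48,0,0.8,0]
    - [255,-0.48,0,0.8,0]
    - [255,-0.48,0,0.8,0]
    - [255,-0.48,0,0.8,0]
    - [255,-0.48,0,0.8,0]
    - [255,-0.48,0,0.8,0]
    - [255,0,0,0,0]
    - [255,0,0,0,0]

```text
time_s: 12.98
ee_pos: [0.5321, 0.0984, 0.1586]
tool_rot: [[-0.997, -0.001, 0.075], [-0.075, -0.0, -0.997], [0.001, -1.0, 0.0]]
force: [-0.4, 0.1, -1.9]
gripper_width: 0.185
```

```bash
python3 p.py .532 .0975 .0545 4.5
```

```text
t 12.98 pos [0.5321 0.0984 0.1586] yaw -175.67 grip mm 16.3 F [-0.4  0.1 -1.9] q [ 31.  13. -24.  -0. -54. -27.]
turn units -0.03 shift units x,y,z [0.0, 3.47, 0.03]
```

>>> send_rows:
  deltas:
    - [255,0,0.9,0.03,0]
    - [255,0,0.9,0,0]
    - [255,0,0.7,0,0]
    - [255,0,0.4,0,0]
    - [255,0,0.3,0,0]
    - [255,0,0.2,0,0]
    - [255,0,0,0,0]
    - [255,0,0,0,0]

```text
time_s: 13.65
ee_pos: [0.5321, 0.0993, 0.0575]
tool_rot: [[-0.997, 0.0, 0.079], [-0.079, 0.0, -0.997], [-0.0, -1.0, -0.0]]
force: [0.7, 0.2, 0.0]
gripper_width: 0.18
```

```bash
python3 p.py .532 .0975 .0545 4.5
```

```text
t 13.65 pos [0.5321 0.0993 0.0575] yaw -175.47 grip mm 15.8 F [0.7 0.2 0. ] q [ 31.  20. -30.   0. -40. -27.]
turn units 0.01 shift units x,y,z [0.01, 0.1, 0.06]
```

>>> send_rows:
  deltas:
    - [255,0,0.05,0.03,0]
    - [255,0,0.05,0,0]
    - [255,0,0,0,0]
    - [165,0,0,0,0]
    - [165,0,0,0,0]
    - [165,0,0,0,0]
    - [165,0,-0.2,0,0]
    - [165,0,-0.9,0,0]
    - [165,0,-1,0,0]
    - [120,0,-1,0,0]

```text
time_s: 14.48
ee_pos: [0.5316, 0.0976, 0.1483]
tool_rot: [[-0.997, -0.001, 0.078], [-0.078, -0.001, -0.997], [0.001, -1.0, 0.001]]
force: [-0.1, 1.2, -0.3]
gripper_width: 0.386
```

```bash
python3 p.py .389 -.202 .2 12.5
```

```text
t 14.48 pos [0.5316 0.0976 0.1483] yaw -175.5 grip mm 33.9 F [-0.1  1.2 -0.3] q [ 31.  13. -24.   0. -52. -27.]
turn units -1.6 shift units x,y,z [6.8, -1.72, 8.72]
```

>>> send_rows:
  deltas:
    - [0,0,-0.9,0,-0.8]
    - [0,0,-0.82,0,-0.8]
    - [0,0.75,0,0.97,0]
    - [0,0.75,0,0.97,0]
    - [0,0.75,0,0.97,0]
    - [0,0.75,0,0.97,0]
    - [0,0.75,0,0.97,0]
    - [0,0.75,0,0.97,0]
    - [0,0.75,0,0.97,0]
    - [0,0.75,0,0.97,0]

```text
time_s: 15.32
ee_pos: [0.4055, -0.1696, 0.1995]
tool_rot: [[-0.976, 0.001, 0.217], [-0.217, -0.0, -0.976], [-0.001, -1.0, 0.0]]
force: [1.6, -0.3, -0.0]
gripper_width: 0.996
```

>>> send_rows:
  deltas:
    - [0,0.75,0,0.96,0]
    - [0,0,0,0,0]
    - [0,0,0,0,0]

```text
time_s: 15.57
ee_pos: [0.3899, -0.2028, 0.1993]
tool_rot: [[-0.977, 0.001, 0.212], [-0.212, -0.0, -0.977], [-0.001, -1.0, 0.0]]
force: [0.6, 0.1, 0.0]
gripper_width: 1.002
```

```bash
python3 look.py .404 -.286 slab.png; python3 p.py .404 -.286 .0475 12.5
```

```text
rib [ 0.4042 -0.2856] size [np.float64(0.015), np.float64(0.0423)] dir 103.1 crop px [280. 280.]
base [ 0.4038 -0.2853] size [np.float64(0.0536), np.float64(0.0833)] dir 105.5
t 15.62 pos [ 0.3906 -0.202   0.1992] yaw -167.64 grip mm 88.1 F [ 0.2  0.2 -0.2] q [ -1.   0. -32.   0. -58.  14.]
turn units -0.03 shift units x,y,z [0.17, 5.06, 2.83]
```

The measured size of 54x83 confirms the slab; its rib direction is about 104.5°. Grasping it now.

>>> send_rows:
  deltas:
    - [110,0.14,0,0.93,-0.4]
    - [110,0,0,0.95,0]
    - [110,0,0,0.94,0]
    - [110,0,0.9,0,0]
    - [110,0,0.9,0,0]
    - [110,0,0.9,0,0]
    - [110,0,0.9,0,0]
    - [110,0,0.9,0,0]
    - [110,0,0.4,0,0]
    - [110,0,0.14,0,0]

```text
time_s: 16.45
ee_pos: [0.4065, -0.2829, 0.0453]
tool_rot: [[-0.968, -0.004, 0.252], [-0.252, 0.001, -0.968], [0.004, -1.0, -0.002]]
force: [0.1, -0.6, 0.5]
gripper_width: 0.57
```

>>> send_rows:
  deltas:
    - [255,0,0,0,0]
    - [255,0,0,0,0]
    - [255,0,0,0,0]
    - [255,0,0,0,0]
    - [255,0,0,0,0]
    - [255,0,0,0,0]
    - [255,0,0,0,0]
    - [255,0,0,0,0]
    - [255,0,0,0,0]
    - [255,0,0,0,0]

```text
time_s: 17.28
ee_pos: [0.4069, -0.2844, 0.0482]
tool_rot: [[-0.968, 0.0, 0.25], [-0.25, -0.0, -0.968], [-0.0, -1.0, 0.0]]
force: [-2.6, 0.4, 7.0]
gripper_width: 0.174
```

```bash
python3 p.py .54 -.0033 .16 4.5
```

```text
t 17.28 pos [ 0.4069 -0.2844  0.0482] yaw -165.51 grip mm 15.3 F [-2.6  0.4  7. ] q [-12.  17. -36.   0. -37.  27.]
turn units 2.0 shift units x,y,z [-5.16, -3.73, -8.99]
```

>>> send_rows:
  deltas:
    - [255,0,-0.7,0,0]
    - [255,0,-1,0,0]
    - [255,0,-1,0,0]
    - [255,0,-1,0,0]
    - [255,0,0,0,1]
    - [255,0,0,0,1]
    - [255,-0.57,0,-1,0]
    - [255,-0.57,0,-1,0]
    - [255,-0.57,0,-1,0]
    - [255,-0.57,0,-1,0]

```text
time_s: 18.12
ee_pos: [0.466, -0.1581, 0.1587]
tool_rot: [[-0.997, 0.001, 0.077], [-0.077, 0.0, -0.997], [-0.001, -1.0, -0.0]]
force: [0.6, -1.0, -2.4]
gripper_width: 0.176
```

>>> send_rows:
  deltas:
    - [255,-0.57,0,-1,0]
    - [255,-0.57,0,-1,0]
    - [255,-0.57,0,-1,0]
    - [255,-0.57,0,-1,0]
    - [255,-0.6,0,-0.99,0]
    - [255,0,0,0,0]
    - [255,0,0,0,0]

```text
time_s: 18.7
ee_pos: [0.5407, -0.0017, 0.1582]
tool_rot: [[-0.997, -0.0, 0.081], [-0.081, 0.0, -0.997], [0.0, -1.0, -0.0]]
force: [-0.1, -0.2, -2.4]
gripper_width: 0.183
```

```bash
python3 p.py .54 -.0033 .0545 4.5
```

```text
t 18.7 pos [ 0.5407 -0.0017  0.1582] yaw -175.38 grip mm 16.1 F [-0.1 -0.2 -2.4] q [ 21.  13. -24.  -0. -54. -16.]
turn units 0.02 shift units x,y,z [0.03, 3.46, 0.05]
```

>>> send_rows:
  deltas:
    - [255,0.02,0.9,0.03,0]
    - [255,0,0.9,0,0]
    - [255,0,0.7,0,0]
    - [255,0,0.4,0,0]
    - [255,0,0.3,0,0]
    - [255,0,0.2,0,0]
    - [255,0,0.06,0,0]
    - [255,0,0,0,0]
    - [255,0,0,0,0]

```text
time_s: 19.45
ee_pos: [0.5393, -0.0049, 0.0576]
tool_rot: [[-0.997, 0.001, 0.078], [-0.078, 0.0, -0.997], [-0.001, -1.0, 0.0]]
force: [-12.1, 2.9, 27.6]
gripper_width: 0.183
```

>>> send_rows:
  deltas:
    - [255,0,-0.1,0,0]
    - [255,0.05,0,0,0]
    - [255,0,0,0,0]
    - [255,0,0,0,0]

```text
time_s: 19.78
ee_pos: [0.538, -0.0049, 0.0578]
tool_rot: [[-0.997, -0.0, 0.078], [-0.078, -0.0, -0.997], [0.0, -1.0, 0.0]]
force: [-1.8, -0.3, 4.2]
gripper_width: 0.181
```

```bash
python3 p.py .54 -.0033 .0545 4.5
```

```text
t 19.78 pos [ 0.538  -0.0049  0.0578] yaw -175.54 grip mm 15.9 F [-1.8 -0.3  4.2] q [ 20.  20. -30.   0. -40. -16.]
turn units -0.01 shift units x,y,z [-0.07, 0.11, -0.05]
```

>>> send_rows:
  deltas:
    - [165,0,0,0,0]
    - [165,0,0,0,0]
    - [165,0,0,0,0]
    - [165,0,0,0,0]
    - [165,0,-0.2,0,0]
    - [165,0,-0.9,0,0]
    - [165,0,-1,0,0]
    - [120,0,-1,0,0]
    - [0,0,-1,0,0]
    - [0,0,-0.5,0,0]

```text
time_s: 20.62
ee_pos: [0.539, -0.0043, 0.1995]
tool_rot: [[-0.997, 0.003, 0.079], [-0.079, 0.001, -0.997], [-0.003, -1.0, -0.0]]
force: [0.5, 1.0, 0.2]
gripper_width: 0.519
```

```bash
python3 p.py .52 .11 .29 4.5; python3 p.py .606 -.228 .2 11.2
```

```text
t 20.62 pos [ 0.539  -0.0043  0.1995] yaw -175.49 grip mm 45.7 F [0.5 1.  0.2] q [ 20.  10. -21.   0. -59. -16.]
turn units 0.0 shift units x,y,z [0.33, -3.02, -3.85]
t 20.62 pos [ 0.539  -0.0043  0.1995] yaw -175.49 grip mm 45.7 F [0.5 1.  0.2] q [ 20.  10. -21.   0. -59. -16.]
turn units -1.34 shift units x,y,z [-0.74, -0.02, 7.75]
```

>>> send_rows:
  deltas:
    - [0,0,0,0,-0.7]
    - [0,0,0,0,-0.64]
    - [0,-0.09,0,0.97,0]
    - [0,-0.09,0,0.97,0]
    - [0,-0.09,0,0.97,0]
    - [0,-0.09,0,0.97,0]
    - [0,-0.09,0,0.97,0]
    - [0,-0.09,0,0.97,0]
    - [0,-0.09,0,0.97,0]
    - [0,-0.09,0,0.97,0]

```text
time_s: 21.45
ee_pos: [0.6042, -0.2299, 0.1954]
tool_rot: [[-0.981, -0.001, 0.194], [-0.194, 0.0, -0.981], [0.001, -1.0, -0.001]]
force: [0.6, 0.1, -0.2]
gripper_width: 1.001
```

>>> send_rows:
  deltas:
    - [0,0,0,0,0]
    - [0,0,0,0,0]

```text
time_s: 21.62
ee_pos: [0.6039, -0.23, 0.1947]
tool_rot: [[-0.982, -0.002, 0.191], [-0.191, 0.0, -0.982], [0.002, -1.0, -0.001]]
force: [-0.8, 0.5, -0.4]
gripper_width: 1.0
```

```bash
python3 look.py .621 -.311 disc.png; python3 p.py .621 -.311 .0475 11.2
python3 - <<'E'
from h import *
im=bot.capture('top')[:,:,::-1]
a=cv2.resize(im[130:240,205:315],(500,500),interpolation=cv2.INTER_CUBIC)
cv2.imwrite('pics/t3.png',np.hstack([a,cv2.resize(cv2.imread('pics/disc.png'),(290,290))] if 0 else [a]))
E
```

```text
rib [ 0.6216 -0.3107] size [np.float64(0.0153), np.float64(0.0435)] dir 97.0 crop px [280. 281.]
base [ 0.6217 -0.3102] size [np.float64(0.0534), np.float64(0.054)] dir 102.6
t 21.67 pos [ 0.6039 -0.229   0.195 ] yaw -168.91 grip mm 87.7 F [-0.2  0.4  0. ] q [ -4.  20.  -8.  -0. -62.  15.]
turn units -0.02 shift units x,y,z [-0.03, 4.92, 2.79]
```

View pics/t3.png

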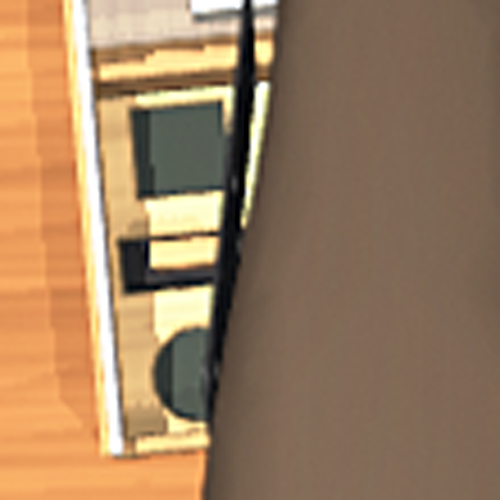

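The bar appears seated; the arm hides the slab, so I'll check it later. Grasping the disc.

>>> send_rows:
  deltas:
    - [110,0,0,0.93,0.4]
    - [110,0,0,0.92,0]
    - [110,0,0,0.92,0]
    - [110,0,0.9,0,0]
    - [110,0,0.9,0,0]
    - [110,0,0.9,0,0]
    - [110,0,0.9,0,0]
    - [110,0,0.8,0,0]
    - [110,0,0.4,0,0]
    - [110,0,0.07,0,0]

```text
time_s: 22.55
ee_pos: [0.6173, -0.3089, 0.0471]
tool_rot: [[-0.987, -0.004, 0.161], [-0.161, 0.001, -0.987], [0.004, -1.0, -0.002]]
force: [-0.1, 0.7, 0.5]
gripper_width: 0.569
```

>>> send_rows:
  deltas:
    - [255,0,0,0,0]
    - [255,0,0,0,0]
    - [255,0,0,0,0]
    - [255,0,0,0,0]
    - [255,0,0,0,0]
    - [255,0,0,0,0]
    - [255,0,0,0,0]
    - [255,0,0,0,0]
    - [255,0,0,0,0]
    - [255,0,0,0,0]

```text
time_s: 23.38
ee_pos: [0.6193, -0.3106, 0.0506]
tool_rot: [[-0.987, 0.001, 0.16], [-0.16, -0.0, -0.987], [-0.001, -1.0, 0.001]]
force: [-1.4, 1.2, 6.0]
gripper_width: 0.179
```

```bash
python3 p.py .4605 .0922 .16 4.5
```

```text
t 23.38 pos [ 0.6193 -0.3106  0.0506] yaw -170.79 grip mm 15.8 F [-1.4  1.2  6. ] q [-11.  32. -10.   0. -49.  20.]
turn units 0.94 shift units x,y,z [4.22, -3.65, -13.8]
```

>>> send_rows:
  deltas:
    - [255,0,-0.65,0,0]
    - [255,0,-1,0,0]
    - [255,0,-1,0,0]
    - [255,0,-1,0,0]
    - [255,0,0,0,0.94]
    - [255,0.3,0,-1,0]
    - [255,0.3,0,-1,0]
    - [255,0.3,0,-1,0]
    - [255,0.3,0,-1,0]
    - [255,0.3,0,-1,0]

```text
time_s: 24.22
ee_pos: [0.561, -0.1633, 0.1587]
tool_rot: [[-0.997, -0.001, 0.078], [-0.078, 0.0, -0.997], [0.001, -1.0, -0.0]]
force: [1.0, -0.5, -1.0]
gripper_width: 0.179
```

>>> send_rows:
  deltas:
    - [255,0.3,0,-1,0]
    - [255,0.3,0,-1,0]
    - [255,0.3,0,-1,0]
    - [255,0.3,0,-1,0]
    - [255,0.3,0,-1,0]
    - [255,0.3,0,-1,0]
    - [255,0.3,0,-1,0]
    - [255,0.6,0,-0.98,0]
    - [255,0,0,-0.82,0]
    - [255,0,0,0,0]

```text
time_s: 25.05
ee_pos: [0.4601, 0.0954, 0.1595]
tool_rot: [[-0.997, 0.001, 0.081], [-0.081, 0.001, -0.997], [-0.001, -1.0, -0.001]]
force: [0.2, 0.4, -1.0]
gripper_width: 0.182
```

>>> send_rows:
  deltas:
    - [255,0,0,0,0]
    - [255,0,0,0,0]

```text
time_s: 25.22
ee_pos: [0.4605, 0.0923, 0.159]
tool_rot: [[-0.997, -0.001, 0.079], [-0.079, -0.0, -0.997], [0.001, -1.0, 0.0]]
force: [0.8, 0.7, -1.5]
gripper_width: 0.179
```

```bash
python3 p.py .4605 .0922 .0545 4.5
```

```text
t 25.22 pos [0.4605 0.0923 0.159 ] yaw -175.48 grip mm 15.7 F [ 0.8  0.7 -1.5] q [ 35.   6. -32.  -0. -52. -31.]
turn units 0.0 shift units x,y,z [0.0, 3.48, 0.0]
```

>>> send_rows:
  deltas:
    - [255,0,0.9,0,0]
    - [255,0,0.9,0,0]
    - [255,0,0.7,0,0]
    - [255,0,0.4,0,0]
    - [255,0,0.25,0,0]
    - [255,0,0.15,0,0]
    - [255,0,0,0,0]
    - [255,0,0,0,0]

```text
time_s: 25.88
ee_pos: [0.4612, 0.0922, 0.0606]
tool_rot: [[-0.997, 0.0, 0.078], [-0.078, 0.0, -0.997], [-0.0, -1.0, -0.0]]
force: [0.1, -0.2, -1.3]
gripper_width: 0.179
```

>>> send_rows:
  deltas:
    - [255,0,0.07,0,0]
    - [255,0,0.07,0,0]
    - [255,0,0,0,0]
    - [165,0,0,0,0]
    - [165,0,0,0,0]
    - [165,0,0,0,0]
    - [165,0,-0.2,0,0]
    - [165,0,-0.9,0,0]
    - [165,0,-1,0,0]
    - [120,0,-1,0,0]

```text
time_s: 26.72
ee_pos: [0.4603, 0.0921, 0.1502]
tool_rot: [[-0.997, -0.001, 0.078], [-0.078, -0.001, -0.997], [0.001, -1.0, 0.001]]
force: [0.5, 0.8, -0.0]
gripper_width: 0.383
```

```bash
python3 p.py .417 .353 .2 -45;
```

```text
t 26.72 pos [0.4603 0.0921 0.1502] yaw -175.5 grip mm 33.7 F [ 0.5  0.8 -0. ] q [ 35.   7. -33.   0. -51. -31.]
turn units 9.9 shift units x,y,z [7.17, -1.66, -5.13]
```

>>> send_rows:
  deltas:
    - [0,0,-0.9,0,1]
    - [0,0,-0.8,0,1]
    - [0,0,0,0,1]
    - [0,0,0,0,1]
    - [0,0,0,0,1]
    - [0,0,0,0,1]
    - [0,0,0,0,1]
    - [0,0,0,0,1]
    - [0,0,0,0,1]
    - [0,0,0,0,0.9]

```text
time_s: 27.55
ee_pos: [0.4607, 0.0924, 0.2004]
tool_rot: [[-0.704, 0.0, -0.71], [0.71, 0.0, -0.704], [-0.0, -1.0, -0.0]]
force: [0.6, 0.6, -0.8]
gripper_width: 0.999
```

>>> send_rows:
  deltas:
    - [0,0.65,0,-0.98,0]
    - [0,0.65,0,-0.98,0]
    - [0,0.65,0,-0.98,0]
    - [0,0.65,0,-0.98,0]
    - [0,0.65,0,-0.98,0]
    - [0,0.65,0,-0.98,0]
    - [0,0.65,0,-0.98,0]
    - [0,0.65,0,-0.98,0]
    - [0,0.65,0,-0.98,0]
    - [0,0.65,0,-0.98,0]

```text
time_s: 28.38
ee_pos: [0.5308, 0.4398, 0.2004]
tool_rot: [[-0.707, -0.0, -0.707], [0.707, -0.0, -0.707], [-0.0, -1.0, 0.0]]
force: [0.6, -0.5, 0.1]
gripper_width: 0.999
```

>>> send_rows:
  deltas:
    - [0,0.65,0,-0.95,0]
    - [0,0,0,0,0]
    - [0,0,0,0,0]

```text
time_s: 28.63
ee_pos: [0.5368, 0.4736, 0.1989]
tool_rot: [[-0.708, -0.001, -0.706], [0.706, -0.001, -0.708], [-0.0, -1.0, 0.002]]
force: [0.0, -0.8, -0.3]
gripper_width: 1.002
```

```bash
python3 look.py .4765 .412 square.png; python3 p.py .4765 .412 .0475 -45
python3 - <<'E'
from h import *
im=bot.capture('top')[:,:,::-1]
a=cv2.resize(im[125:235,205:315],(500,500),interpolation=cv2.INTER_CUBIC)
b=cv2.resize(cv2.imread('pics/square.png'),(300,300)); b=cv2.copyMakeBorder(b,0,200,0,0,cv2.BORDER_CONSTANT)
cv2.imwrite('pics/t4.png',np.hstack([a,b]))
E
```

```text
rib [0.4779 0.4144] size [np.float64(0.016), np.float64(0.0426)] dir 137.0 crop px [284. 293.]
base [0.4779 0.4144] size [np.float64(0.0542), np.float64(0.0545)] dir 48.9
t 28.68 pos [0.5368 0.4724 0.1993] yaw 135.04 grip mm 87.9 F [ 0.2 -1.8  0.7] q [  57.   26.    2.   -0.  -66. -102.]
turn units 0.01 shift units x,y,z [-0.0, 5.06, 2.84]
```

View pics/t4.png

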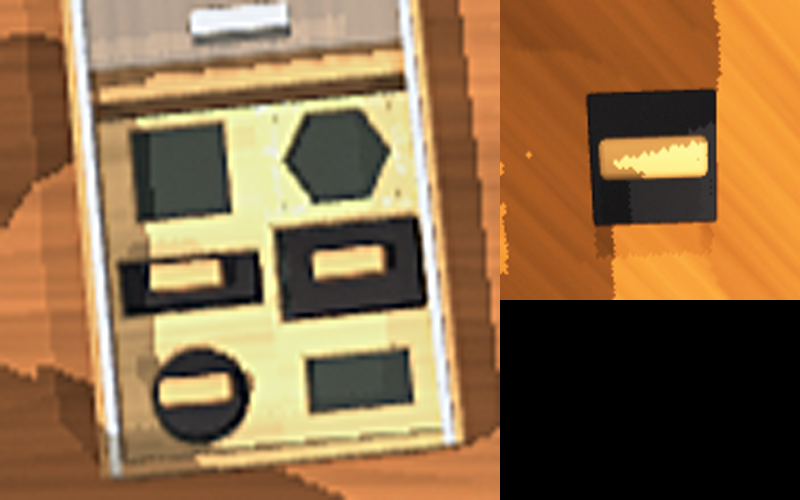

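Disc, bar and slab all sit in their cut-outs in the top crop, and the square is clear. I'll grasp the square lengthwise, because the jar is close by.

>>> send_rows:
  deltas:
    - [40,0.14,0,0.92,-0.5]
    - [40,0,0,0.92,0]
    - [40,0,0,0.91,0]
    - [40,0,0.9,0,0]
    - [40,0,0.9,0,0]
    - [40,0,0.9,0,0]
    - [40,0,0.9,0,0]
    - [40,0,0.9,0,0]
    - [40,0,0.4,0,0]
    - [40,0,0.12,0,0]

```text
time_s: 29.57
ee_pos: [0.4769, 0.413, 0.0477]
tool_rot: [[-0.736, -0.002, -0.676], [0.676, -0.003, -0.736], [-0.0, -1.0, 0.004]]
force: [0.1, 0.1, 0.0]
gripper_width: 0.843
```

>>> send_rows:
  deltas:
    - [255,0,0,0,0]
    - [255,0,0,0,0]
    - [255,0,0,0,0]
    - [255,0,0,0,0]
    - [255,0,0,0,0]
    - [255,0,0,0,0]
    - [255,0,0,0,0]
    - [255,0,0,0,0]
    - [255,0,0,0,0]
    - [255,0,0,0,0]

```text
time_s: 30.4
ee_pos: [0.4779, 0.4156, 0.0505]
tool_rot: [[-0.737, 0.001, -0.675], [0.675, 0.001, -0.737], [-0.0, -1.0, -0.001]]
force: [-2.0, -0.2, 6.6]
gripper_width: 0.497
```

```bash
python3 p.py .604 .1035 .17 94.5
```

```text
t 30.4 pos [0.4779 0.4156 0.0505] yaw 137.51 grip mm 43.7 F [-2.  -0.2  6.6] q [  59.   27.  -18.    0.  -45. -101.]
turn units 8.6 shift units x,y,z [-10.7, -3.98, -3.37]
```

>>> send_rows:
  deltas:
    - [255,0,-0.98,0,0]
    - [255,0,-1,0,0]
    - [255,0,-1,0,0]
    - [255,0,-1,0,0]
    - [255,0,0,0,1]
    - [255,0,0,0,1]
    - [255,0,0,0,1]
    - [255,0,0,0,1]
    - [255,0,0,0,1]
    - [255,0,0,0,1]

```text
time_s: 31.23
ee_pos: [0.4773, 0.4149, 0.1684]
tool_rot: [[-0.296, -0.001, -0.955], [0.955, -0.0, -0.296], [-0.0, -1.0, 0.001]]
force: [0.3, -0.4, -1.1]
gripper_width: 0.497
```

>>> send_rows:
  deltas:
    - [255,0,0,0,1]
    - [255,0,0,0,1]
    - [255,-0.8,0,-0.3,0.6]
    - [255,-0.97,0,-0.3,0]
    - [255,-0.97,0,-0.3,0]
    - [255,-0.97,0,-0.3,0]
    - [255,-0.97,0,-0.3,0]
    - [255,-0.97,0,-0.3,0]
    - [255,-0.97,0,-0.3,0]
    - [255,-0.97,0,-0.3,0]

```text
time_s: 32.07
ee_pos: [0.5684, 0.1929, 0.1686]
tool_rot: [[-0.078, -0.001, -0.997], [0.997, -0.0, -0.078], [-0.0, -1.0, 0.001]]
force: [0.1, 0.9, -2.1]
gripper_width: 0.499
```

>>> send_rows:
  deltas:
    - [255,-0.97,0,-0.3,0]
    - [255,-0.97,0,-0.3,0]
    - [255,-0.97,0,-0.3,0]
    - [255,0,0,0,0]
    - [255,0,0,0,0]
    - [255,0,0,0,0]

```text
time_s: 32.57
ee_pos: [0.6019, 0.1092, 0.1684]
tool_rot: [[-0.077, -0.001, -0.997], [0.997, 0.0, -0.077], [0.0, -1.0, 0.001]]
force: [-0.1, 0.6, -2.5]
gripper_width: 0.501
```

```bash
python3 p.py .604 .1035 .0565 94.5
```

```text
t 32.57 pos [0.6019 0.1092 0.1684] yaw 94.43 grip mm 44.1 F [-0.1  0.6 -2.5] q [  29.   18.  -14.   -0.  -58. -114.]
turn units -0.01 shift units x,y,z [-0.19, 3.73, -0.05]
```

>>> send_rows:
  deltas:
    - [255,-0.19,0,-0.05,0]
    - [255,0,0.9,0,0]
    - [255,0,0.9,0,0]
    - [255,0,0.7,0,0]
    - [255,0,0.5,0,0]
    - [255,0,0.4,0,0]
    - [255,0,0.2,0,0]
    - [255,0,0,0,0]
    - [255,0,0,0,0]

```text
time_s: 33.32
ee_pos: [0.6042, 0.1044, 0.061]
tool_rot: [[-0.079, 0.0, -0.997], [0.997, -0.0, -0.079], [-0.0, -1.0, -0.0]]
force: [0.4, -0.2, -1.2]
gripper_width: 0.5
```

>>> send_rows:
  deltas:
    - [255,0,0.07,0,0]
    - [255,0,0.05,0,0]
    - [255,0,0,0,0]

```text
time_s: 33.57
ee_pos: [0.6043, 0.104, 0.0576]
tool_rot: [[-0.078, 0.001, -0.997], [0.997, 0.0, -0.078], [0.0, -1.0, -0.001]]
force: [-0.2, -0.3, -1.8]
gripper_width: 0.5
```

>>> send_rows:
  deltas:
    - [90,0,0,0,0]
    - [90,0,0,0,0]
    - [90,0,0,0,0]
    - [90,0,0,0,0]
    - [90,0,-0.2,0,0]
    - [90,0,-0.9,0,0]
    - [90,0,-1,0,0]
    - [90,0,-1,0,0]
    - [40,0,-1,0,0]
    - [0,0,-0.5,0,0]

```text
time_s: 34.4
ee_pos: [0.6055, 0.1041, 0.2]
tool_rot: [[-0.079, 0.005, -0.997], [0.997, 0.001, -0.079], [0.001, -1.0, -0.005]]
force: [0.5, 0.6, 0.0]
gripper_width: 0.74
```

```bash
python3 p.py .5645 -.3805 .2 -106.6
```

```text
t 34.4 pos [0.6055 0.1041 0.2   ] yaw 94.52 grip mm 65.2 F [0.5 0.6 0. ] q [  28.   17.  -12.    0.  -61. -113.]
turn units 4.22 shift units x,y,z [-15.87, 0.0, -3.3]
```

>>> send_rows:
  deltas:
    - [0,0,0,0,1]
    - [0,0,0,0,1]
    - [0,0,0,0,1]
    - [0,0,0,0,1]
    - [0,-0.9,0,-0.2,0.22]
    - [0,-0.97,0,-0.2,0]
    - [0,-0.97,0,-0.2,0]
    - [0,-0.97,0,-0.2,0]
    - [0,-0.97,0,-0.2,0]
    - [0,-0.97,0,-0.2,0]

```text
time_s: 35.23
ee_pos: [0.5896, -0.0731, 0.1959]
tool_rot: [[0.286, 0.001, -0.958], [0.958, 0.0, 0.286], [0.0, -1.0, -0.001]]
force: [0.9, 0.2, 0.0]
gripper_width: 1.002
```

>>> send_rows:
  deltas:
    - [0,-0.97,0,-0.2,0]
    - [0,-0.97,0,-0.2,0]
    - [0,-0.97,0,-0.2,0]
    - [0,-0.97,0,-0.2,0]
    - [0,-0.97,0,-0.2,0]
    - [0,-0.97,0,-0.2,0]
    - [0,-0.97,0,-0.2,0]
    - [0,-0.97,0,-0.2,0]
    - [0,-0.97,0,-0.25,0]
    - [0,-0.97,0,-0.25,0]

```text
time_s: 36.07
ee_pos: [0.5667, -0.3701, 0.1959]
tool_rot: [[0.286, 0.0, -0.958], [0.958, -0.0, 0.286], [-0.0, -1.0, -0.0]]
force: [0.8, -0.2, 1.0]
gripper_width: 0.995
```

>>> send_rows:
  deltas:
    - [0,-0.97,0,-0.25,0]
    - [0,-0.97,0,-0.25,0]
    - [0,0,0,0,0]
    - [0,0,0,0,0]
    - [0,0,0,0,0]

```text
time_s: 36.48
ee_pos: [0.5645, -0.4287, 0.1952]
tool_rot: [[0.287, -0.0, -0.958], [0.958, 0.0, 0.287], [0.0, -1.0, 0.0]]
force: [-0.0, -0.6, -0.3]
gripper_width: 0.997
```

```bash
python3 look.py .484 -.405 hex.png; python3 p.py .484 -.405 .0475 -106.6
```

```text
rib [ 0.4415 -0.4329] size [np.float64(0.0164), np.float64(0.0426)] dir 73.4 crop px [ 90. 112.]
base [ 0.4414 -0.4328] size [np.float64(0.0552), np.float64(0.061)] dir 73.4
t 36.53 pos [ 0.5647 -0.4282  0.1954] yaw 73.4 grip mm 87.8 F [-0.5 -0.3  0.3] q [-21.  26.   1.  -0. -65. -85.]
turn units -0.0 shift units x,y,z [-0.03, 4.93, 2.8]
```

View pics/hex.png

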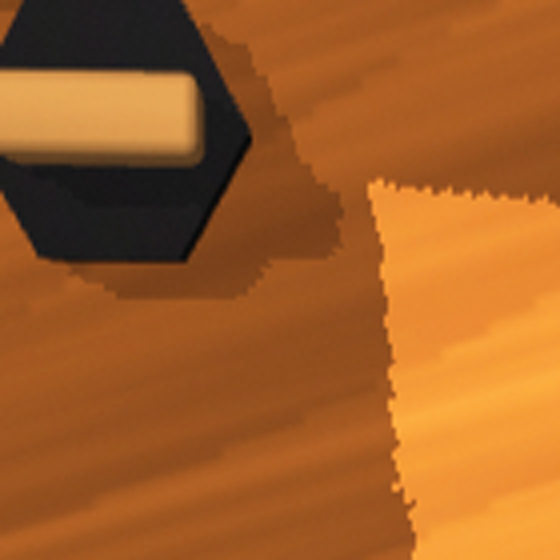

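The hex has been knocked aside to about (0.441, -0.433). I'll move over it and look again.

>>> send_rows:
  deltas:
    - [80,-0.65,0,0.55,0]
    - [80,-0.65,0,0.54,0]
    - [80,0,0,0,0]
    - [80,0,0,0,0]
    - [80,0,0,0,0]

```text
time_s: 36.95
ee_pos: [0.5228, -0.456, 0.1958]
tool_rot: [[0.285, 0.001, -0.958], [0.958, -0.0, 0.285], [-0.0, -1.0, -0.001]]
force: [-0.2, 0.1, -0.4]
gripper_width: 0.711
```

```bash
python3 look.py .4415 -.433 hex2.png; python3 p.py .4415 -.433 .0475 -106.6
python3 - <<'E'
from h import *
im=bot.capture('top')[:,:,::-1]
cv2.imwrite('pics/t5.png',np.hstack([cv2.resize(im[130:290,380:490],None,fx=3.5,fy=3.5),cv2.resize(im[125:235,205:315],None,fx=3.5,fy=560/110)]))
E
```

```text
rib [ 0.4407 -0.4331] size [np.float64(0.0152), np.float64(0.0418)] dir 73.5 crop px [280. 278.]
base [ 0.4407 -0.4333] size [np.float64(0.0546), np.float64(0.0604)] dir 73.5
t 37.0 pos [ 0.5231 -0.4559  0.1956] yaw 73.45 grip mm 61.3 F [ 0.7 -0.2 -0.2] q [-25.  24.  -1.  -0. -65. -82.]
turn units 0.01 shift units x,y,z [-0.05, 4.94, 2.82]
```

View pics/t5.png

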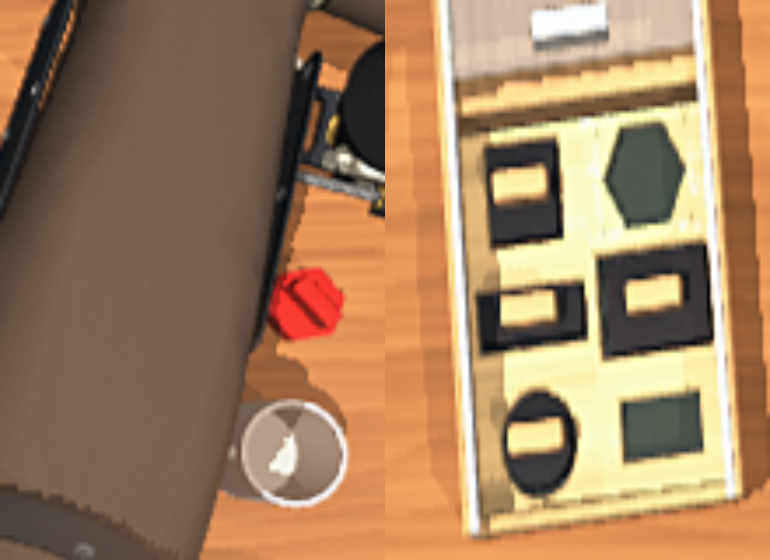

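Square, bar, slab and disc all show seated in their cut-outs. The red hex at (308,303) leaves room for the fingers at a 60 mm opening, so I grasp the hex lengthwise.

>>> send_rows:
  deltas:
    - [80,-0.05,0,0.95,0]
    - [80,0,0,0.95,0]
    - [80,0,0,0.95,0]
    - [80,0,0.9,0,0]
    - [80,0,0.9,0,0]
    - [80,0,0.9,0,0]
    - [80,0,0.9,0,0]
    - [80,0,0.8,0,0]
    - [80,0,0.4,0,0]
    - [80,0,0.1,0,0]

```text
time_s: 37.88
ee_pos: [0.4392, -0.4326, 0.0457]
tool_rot: [[0.285, -0.004, -0.958], [0.958, 0.002, 0.285], [0.001, -1.0, 0.004]]
force: [-0.5, 0.7, -0.4]
gripper_width: 0.689
```

>>> send_rows:
  deltas:
    - [255,0,0,0,0]
    - [255,0,0,0,0]
    - [255,0,0,0,0]
    - [255,0,0,0,0]
    - [255,0,0,0,0]
    - [255,0,0,0,0]
    - [255,0,0,0,0]

```text
time_s: 38.47
ee_pos: [0.441, -0.4342, 0.0498]
tool_rot: [[0.285, 0.002, -0.958], [0.958, -0.002, 0.285], [-0.001, -1.0, -0.003]]
force: [0.5, 2.3, 6.4]
gripper_width: 0.498
```

```bash
python3 p.py .612 .0022 .17 94.5
```

```text
t 38.47 pos [ 0.441  -0.4342  0.0498] yaw 73.42 grip mm 43.8 F [0.5 2.3 6.4] q [-26.  26. -20.   0. -44. -80.]
turn units -4.22 shift units x,y,z [14.05, -4.01, -6.82]
```

>>> send_rows:
  deltas:
    - [255,0,-1,0,0]
    - [255,0,-1,0,0]
    - [255,0,-1,0,0]
    - [255,0,-1,0,0]
    - [255,0,0,0,-1]
    - [255,0,0,0,-1]
    - [255,0,0,0,-1]
    - [255,0,0,0,-1]
    - [255,0.9,0,-0.45,-0.22]
    - [255,0.93,0,-0.45,0]

```text
time_s: 39.3
ee_pos: [0.4624, -0.3774, 0.168]
tool_rot: [[-0.077, -0.0, -0.997], [0.997, 0.0, -0.077], [0.0, -1.0, 0.0]]
force: [0.7, 0.5, -1.8]
gripper_width: 0.498
```

>>> send_rows:
  deltas:
    - [255,0.94,0,-0.45,0]
    - [255,0.94,0,-0.45,0]
    - [255,0.94,0,-0.45,0]
    - [255,0.94,0,-0.45,0]
    - [255,0.94,0,-0.46,0]
    - [255,0.94,0,-0.46,0]
    - [255,0.94,0,-0.46,0]
    - [255,0.94,0,-0.46,0]
    - [255,0.94,0,-0.46,0]
    - [255,0.94,0,-0.46,0]

```text
time_s: 40.13
ee_pos: [0.5774, -0.0838, 0.1684]
tool_rot: [[-0.078, 0.0, -0.997], [0.997, 0.0, -0.078], [0.0, -1.0, -0.0]]
force: [0.8, -0.1, -2.0]
gripper_width: 0.498
```

>>> send_rows:
  deltas:
    - [255,0.94,0,-0.46,0]
    - [255,0.94,0,-0.46,0]
    - [255,0.94,0,-0.46,0]
    - [255,0,0,0,0]
    - [255,0,0,0,0]
    - [255,0,0,0,0]

```text
time_s: 40.63
ee_pos: [0.6115, 0.0024, 0.1679]
tool_rot: [[-0.079, -0.001, -0.997], [0.997, -0.0, -0.079], [0.0, -1.0, 0.001]]
force: [0.4, -0.1, -2.2]
gripper_width: 0.501
```

```bash
python3 p.py .612 .0022 .0565 94.5
```

```text
t 40.63 pos [0.6115 0.0024 0.1679] yaw 94.51 grip mm 44.1 F [ 0.4 -0.1 -2.2] q [  18.   18.  -14.   -0.  -58. -104.]
turn units 0.0 shift units x,y,z [-0.01, 3.71, -0.02]
```

>>> send_rows:
  deltas:
    - [255,0,0.9,-0.02,0]
    - [255,0,0.9,0,0]
    - [255,0,0.7,0,0]
    - [255,0,0.5,0,0]
    - [255,0,0.4,0,0]
    - [255,0,0.2,0,0]
    - [255,0,0.07,0,0]
    - [255,0,0.03,0,0]
    - [255,0,0,0,0]

```text
time_s: 41.38
ee_pos: [0.6152, 0.0028, 0.0587]
tool_rot: [[-0.078, 0.006, -0.997], [0.997, 0.002, -0.078], [0.002, -1.0, -0.006]]
force: [4.0, 5.5, 0.5]
gripper_width: 0.505
```

>>> send_rows:
  deltas:
    - [90,0,0,0,0]
    - [90,0,0,0,0]
    - [90,0,0,0,0]
    - [90,0,0,0,0]
    - [90,0,-0.2,0,0]
    - [90,0,-0.9,0,0]
    - [90,0,-1,0,0]
    - [90,0,-1,0,0]
    - [40,0,-1,0,0]
    - [0,0,-0.5,0,0]

```text
time_s: 42.22
ee_pos: [0.6138, 0.0022, 0.1998]
tool_rot: [[-0.079, 0.005, -0.997], [0.997, 0.0, -0.079], [0.0, -1.0, -0.005]]
force: [1.5, 0.6, 0.4]
gripper_width: 0.744
```

```bash
python3 p.py .56 .24 .29 4.5
```

```text
t 42.22 pos [0.6138 0.0022 0.1998] yaw 94.52 grip mm 65.5 F [1.5 0.6 0.4] q [  18.   17.  -12.    0.  -61. -104.]
turn units -18.0 shift units x,y,z [1.17, -3.01, -8.04]
```

>>> send_rows:
  deltas:
    - [0,0,-0.5,0,-1]
    - [0,0,-0.5,0,-1]
    - [0,0,-0.5,0,-1]
    - [0,0,-0.5,0,-1]
    - [0,0,-0.5,0,-1]
    - [0,0,-0.5,0,-1]
    - [0,0,0,0,-1]
    - [0,0,0,0,-1]
    - [0,0,0,0,-1]
    - [0,0,0,0,-1]

```text
time_s: 43.05
ee_pos: [0.6123, 0.0021, 0.2857]
tool_rot: [[-0.816, 0.0, -0.577], [0.577, -0.0, -0.816], [-0.0, -1.0, 0.0]]
force: [1.0, -0.2, -0.5]
gripper_width: 1.0
```

>>> send_rows:
  deltas:
    - [0,0,0,0,-1]
    - [0,0,0,0,-1]
    - [0,0,0,0,-1]
    - [0,0,0,0,-1]
    - [0,0,0,0,-1]
    - [0,0,0,0,-1]
    - [0,0,0,0,-1]
    - [0,0,0,0,-1]
    - [0,0.75,0,-0.9,0]
    - [0,0.75,0,-0.9,0]

```text
time_s: 43.88
ee_pos: [0.5631, 0.052, 0.2845]
tool_rot: [[-0.997, -0.001, 0.076], [-0.076, -0.001, -0.997], [0.001, -1.0, 0.001]]
force: [-0.3, 1.3, -0.0]
gripper_width: 1.001
```

>>> send_rows:
  deltas:
    - [0,0,0,-0.95,0]
    - [0,0,0,-0.95,0]
    - [0,0,0,0,0]
    - [0,0,0,0,0]
    - [0,0,0,0,0]

```text
time_s: 44.3
ee_pos: [0.5588, 0.1094, 0.2854]
tool_rot: [[-0.997, -0.0, 0.079], [-0.079, -0.0, -0.997], [0.0, -1.0, 0.0]]
force: [0.7, 0.4, -0.5]
gripper_width: 1.0
```

```bash
python3 p.py .6808 .0595 .15 4.5; python3 - <<'E'
from h import *
snap('wrist','w6.png',s=1.4); c=bot.calibration('wrist')
N=dict(disc=(.4605,.0922),bar=(.532,.0975),square=(.604,.1035),slab=(.54,-.0033),hex=(.612,.0022))
for k,v in N.items(): print(k,'rib if seated',(proj(c,[*v,.05])*1.4).round(),'if 12mm high',(proj(c,[*v,.062])*1.4).round())
E
```

```text
t 44.3 pos [0.5588 0.1094 0.2854] yaw -175.48 grip mm 88.0 F [ 0.7  0.4 -0.5] q [ 31.   9. -10.   0. -71. -26.]
turn units 0.0 shift units x,y,z [-3.92, 4.51, 1.98]
disc rib if seated [515. 244.] if 12mm high [519. 247.]
bar rib if seated [429. 244.] if 12mm high [430. 247.]
square rib if seated [342. 244.] if 12mm high [340. 247.]
slab rib if seated [432. 113.] if 12mm high [433. 112.]
hex rib if seated [337. 113.] if 12mm high [335. 111.]
```

View pics/w6.png

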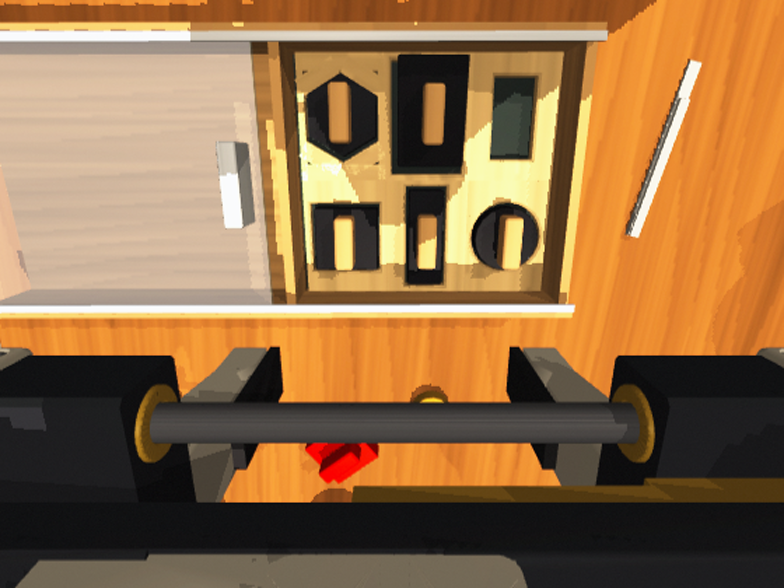

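Ribs are seen at disc (512,243), bar (428,242), square (344,243), slab (433,113) and hex (340,112), all within about 3 px of the seated prediction. The slab's outline looks a bit large, so I'll check it closer up.

```bash
python3 - <<'E'
from h import *
im=bot.capture('wrist')[:,:,::-1]; c=bot.calibration('wrist')
a=cv2.resize(im[30:135,260:390],None,fx=3.6,fy=3.6,interpolation=cv2.INTER_CUBIC)
a=np.clip(a.astype(float)*1.0,0,255); a=(255*(a/255)**.5).astype('u1')
s=bot.capture('side')[:,:,::-1]; b=cv2.resize(s[165:245,260:385],(int(125*2.6),int(80*2.6)))
b=(255*(b/255)**.7).astype('u1')
h=max(a.shape[0],b.shape[0]); f=lambda x:cv2.copyMakeBorder(x,0,h-x.shape[0],0,0,cv2.BORDER_CONSTANT)
cv2.imwrite('pics/slab2.png',np.hstack([f(a),f(b)]))
th=np.radians(4.5);R=np.array([[np.cos(th),-np.sin(th)],[np.sin(th),np.cos(th)]])
for z,(X,Y),n in((.026,(.0275,.042),'top if seated'),(.038,(.0275,.042),'top if on plate'),(.018,(.0305,.045),'cutout')):
  print(n,[((proj(c,[*(np.array([.54,-.0033])+R@[i*X,j*Y]),z])-[260,30])*3.6).round().tolist() for i,j in((1,1),(1,-1),(-1,-1),(-1,1))])
E
```

```text
top if seated [[81.0, 328.0], [81.0, 44.0], [261.0, 44.0], [249.0, 328.0]]
top if on plate [[81.0, 329.0], [81.0, 35.0], [267.0, 35.0], [254.0, 329.0]]
cutout [[72.0, 337.0], [72.0, 39.0], [267.0, 39.0], [254.0, 337.0]]
```

View pics/slab2.png

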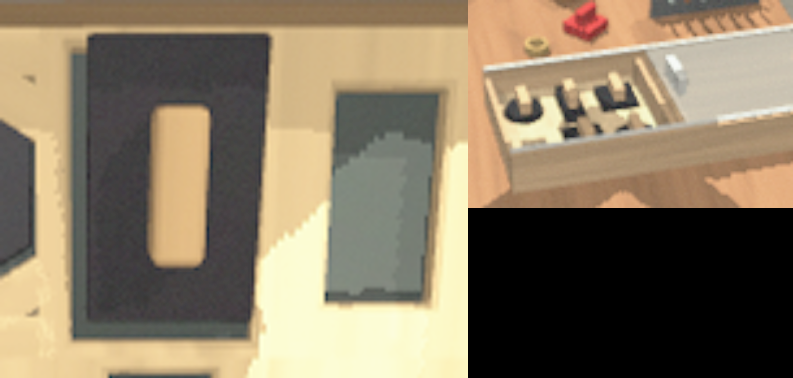

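The slab overhangs the cut-out's top and right edges: its top face is (88..269, 35..322) against a seated prediction of (81..261, 44..328). The rib sits off to the other side, so it's shifted about 2 mm and probably tilted. I'll re-grip and reseat it.

```bash
python3 p.py .5385 -.0045 .06 4.5
```

```text
t 44.45 pos [0.5591 0.1086 0.2852] yaw -175.57 grip mm 88.2 F [-0.3  0.5  0.1] q [ 31.   9. -10.   0. -71. -26.]
turn units -0.01 shift units x,y,z [0.98, 7.51, 3.71]
```

>>> send_rows:
  deltas:
    - [140,0.25,0,0.93,0]
    - [140,0.25,0,0.93,0]
    - [140,0.24,0,0.93,0]
    - [140,0.24,0,0.92,0]
    - [140,0,0.9,0,0]
    - [140,0,0.9,0,0]
    - [140,0,0.9,0,0]
    - [140,0,0.9,0,0]
    - [140,0,0.9,0,0]
    - [140,0,0.6,0,0]

```text
time_s: 45.28
ee_pos: [0.5373, -0.005, 0.1298]
tool_rot: [[-0.997, -0.002, 0.076], [-0.076, -0.0, -0.997], [0.002, -1.0, 0.0]]
force: [-0.7, -0.8, -0.5]
gripper_width: 0.452
```

>>> send_rows:
  deltas:
    - [140,0,0.9,0,0]
    - [140,0,0.9,0,0]
    - [140,0,0.4,0,0]
    - [140,0,0.2,0,0]
    - [140,0,0,0,0]
    - [140,0,0,0,0]

```text
time_s: 45.78
ee_pos: [0.5388, -0.0042, 0.0604]
tool_rot: [[-0.997, 0.0, 0.078], [-0.078, -0.0, -0.997], [-0.0, -1.0, 0.0]]
force: [0.8, 0.6, 0.4]
gripper_width: 0.452
```

```bash
python3 p.py .5385 -.0045 .06 4.5
```

```text
t 45.78 pos [ 0.5388 -0.0042  0.0604] yaw -175.55 grip mm 39.8 F [0.8 0.6 0.4] q [ 20.  20. -30.   0. -41. -16.]
turn units -0.01 shift units x,y,z [0.01, 0.01, 0.01]
```

>>> send_rows:
  deltas:
    - [255,0,0,0,0]
    - [255,0,0,0,0]
    - [255,0,0,0,0]
    - [255,0,0,0,0]
    - [255,0,0,0,0]
    - [255,0,0,0,0]
    - [255,0,-0.3,0,0]
    - [255,0,-0.3,0,0]
    - [255,0,0,0,0]
    - [255,0,0,0,0]

```text
time_s: 46.62
ee_pos: [0.539, -0.0035, 0.079]
tool_rot: [[-0.997, 0.002, 0.078], [-0.078, 0.001, -0.997], [-0.002, -1.0, -0.001]]
force: [1.1, -0.2, -2.2]
gripper_width: 0.18
```

```bash
python3 p.py .5405 -.0015 .0605 4.5
```

```text
t 46.62 pos [ 0.539  -0.0035  0.079 ] yaw -175.51 grip mm 15.8 F [ 1.1 -0.2 -2.2] q [ 20.  18. -29.  -0. -43. -16.]
turn units -0.0 shift units x,y,z [-0.06, 0.62, -0.06]
```

>>> send_rows:
  deltas:
    - [255,-0.05,0,-0.08,0]
    - [255,0,0,0,0]
    - [255,0,0.25,0,0]
    - [255,0,0.2,0,0]
    - [255,0,0.1,0,0]
    - [255,0,0,0,0]
    - [255,0,0,0,0]

```text
time_s: 47.2
ee_pos: [0.5395, -0.0013, 0.061]
tool_rot: [[-0.997, -0.001, 0.078], [-0.078, -0.0, -0.997], [0.001, -1.0, 0.0]]
force: [-0.6, 0.2, -1.7]
gripper_width: 0.181
```

>>> send_rows:
  deltas:
    - [255,0,0.08,0,0]
    - [255,0,0,0,0]
    - [255,0,0,0,0]

```text
time_s: 47.45
ee_pos: [0.5401, -0.0015, 0.0598]
tool_rot: [[-0.997, 0.001, 0.079], [-0.079, -0.0, -0.997], [-0.001, -1.0, 0.0]]
force: [-0.7, -1.2, 4.6]
gripper_width: 0.182
```

>>> send_rows:
  deltas:
    - [255,0,0.08,0,0]
    - [255,0,0,0,0]
    - [255,0,0,0,0]

```text
time_s: 47.7
ee_pos: [0.5404, -0.0022, 0.0581]
tool_rot: [[-0.997, 0.001, 0.079], [-0.079, -0.001, -0.997], [-0.001, -1.0, 0.001]]
force: [-0.6, -6.3, 10.6]
gripper_width: 0.179
```

>>> send_rows:
  deltas:
    - [165,0,0,0,0]
    - [165,0,0,0,0]
    - [165,0,0,0,0]
    - [165,0,0,0,0]
    - [165,0,-0.3,0,0]
    - [165,0,-0.9,0,0]
    - [165,0,-0.9,0,0]
    - [120,0,-0.9,0,0]
    - [120,0,-0.9,0,0]
    - [120,0,-0.9,0,0]

```text
time_s: 48.53
ee_pos: [0.5395, -0.0012, 0.2029]
tool_rot: [[-0.997, 0.0, 0.079], [-0.079, 0.0, -0.997], [-0.0, -1.0, -0.0]]
force: [0.4, -0.0, -0.0]
gripper_width: 0.502
```

>>> send_rows:
  deltas:
    - [120,0,-0.9,-0.9,0]
    - [120,0,-0.9,-0.9,0]
    - [120,0,-0.9,-0.9,0]
    - [120,-0.2,0,-0.9,0]
    - [120,-0.2,0,0,0]
    - [120,-0.2,0,0,0]
    - [120,0,0,0,0]
    - [120,0,0,0,0]

```text
time_s: 49.2
ee_pos: [0.5491, 0.1072, 0.2814]
tool_rot: [[-0.997, -0.001, 0.078], [-0.078, -0.001, -0.997], [0.001, -1.0, 0.001]]
force: [-0.3, 0.0, 0.7]
gripper_width: 0.525
```

```bash
python3 p.py .6808 .0595 .15 4.5; python3 - <<'E'
from h import *
im=bot.capture('wrist')[:,:,::-1]; c=bot.calibration('wrist')
th=np.radians(4.5);R=np.array([[np.cos(th),-np.sin(th)],[np.sin(th),np.cos(th)]])
N=dict(slab=(.54,-.0033,.0275,.042),bar=(.532,.0975,.015,.042),disc=(.4605,.0922,.028,.028),square=(.6045,.1035,.0275,.0275),hex=(.612,.0022,.0275,.032))
T=[]
for k,(x,y,hx,hy) in N.items():
  u,v=proj(c,[x,y,.03]).astype(int); S=38 if k!='slab' and k!='bar' else 50
  t=im[max(v-S,0):v+S,u-S:u+S].copy(); o=np.array([u-S,max(v-S,0)]); f=264/(2*S)
  t=cv2.resize(t,None,fx=f,fy=f,interpolation=cv2.INTER_CUBIC); t=(255*(t/255.)**.5).astype('u1')
  pr=lambda X,Y,z:[((proj(c,[*(np.array([x,y])+R@[i*X,j*Y]),z])-o)*f).astype(np.int32) for i,j in((1,1),(1,-1),(-1,-1),(-1,1))]
  if k in('slab','square','bar'): cv2.polylines(t,[np.array(pr(hx,hy,.026))],True,(0,255,0),1)
  cv2.polylines(t,[np.array(pr(.008,.022,.05))],True,(0,0,255),1)
  T.append(cv2.copyMakeBorder(t,0,264-t.shape[0],0,0,cv2.BORDER_CONSTANT)[:264,:264])
T.append(np.zeros_like(T[0])); cv2.imwrite('pics/all.png',np.vstack([np.hstack(T[:3]),np.hstack(T[3:])]))
E
```

```text
t 49.2 pos [0.5491 0.1072 0.2814] yaw -175.55 grip mm 46.2 F [-0.3  0.   0.7] q [ 31.   9. -11.  -0. -70. -27.]
turn units -0.01 shift units x,y,z [-4.25, 4.38, 1.93]
```

View pics/all.png

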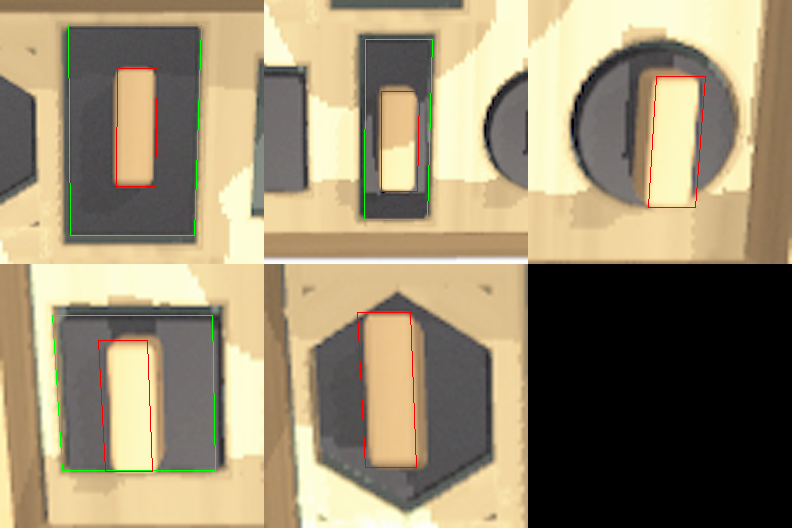

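All five now match the seated outlines: the slab's rib and base both line up, and each block lies inside its cut-out. Next I shut the cover.

>>> send_rows:
  deltas:
    - [110,-0.85,0.5,0.39,0]
    - [110,-0.85,0.5,0.39,0]
    - [110,-0.85,0.5,0.39,0]
    - [110,-0.85,0.5,0.39,0]
    - [110,-0.85,0.5,0.37,0]
    - [110,0,0.5,0,0]
    - [110,0,0.5,0,0]
    - [110,0,0,0,0]
    - [110,0,0,0,0]
    - [110,0,0,0,0]

```text
time_s: 50.08
ee_pos: [0.6812, 0.0597, 0.1779]
tool_rot: [[-0.997, 0.001, 0.078], [-0.078, -0.0, -0.997], [-0.001, -1.0, 0.0]]
force: [0.1, 0.8, 0.2]
gripper_width: 0.569
```

```bash
python3 p.py .6808 .0595 .095 4.5
```

```text
t 50.08 pos [0.6812 0.0597 0.1779] yaw -175.52 grip mm 50.1 F [0.1 0.8 0.2] q [ 21.  24.  -4.   0. -62. -17.]
turn units -0.0 shift units x,y,z [0.01, 2.76, 0.01]
```

>>> send_rows:
  deltas:
    - [110,0,0.8,0,0]
    - [110,0,0.8,0,0]
    - [110,0,0.7,0,0]
    - [110,0,0.4,0,0]
    - [255,0,0,0,0]
    - [255,0,0,0,0]
    - [255,0,0,0,0]
    - [255,0,0,0,0]
    - [255,0,0,0,0]
    - [255,0,0,0,0]

```text
time_s: 50.92
ee_pos: [0.6812, 0.0602, 0.0969]
tool_rot: [[-0.997, 0.001, 0.078], [-0.078, 0.0, -0.997], [-0.001, -1.0, -0.0]]
force: [-1.7, 0.4, 2.2]
gripper_width: 0.176
```

>>> send_rows:
  deltas:
    - [255,0,0,0,0]
    - [255,0,0,0,0]
    - [255,0,0,0,0]
    - [255,0,0,0,0]

```text
time_s: 51.25
ee_pos: [0.6805, 0.0601, 0.0968]
tool_rot: [[-0.997, -0.0, 0.078], [-0.078, -0.0, -0.997], [0.0, -1.0, 0.0]]
force: [-4.6, 0.1, 5.4]
gripper_width: 0.155
```

```bash
python3 p.py .4315 .0400 .095 4.5
```

```text
t 51.25 pos [0.6805 0.0601 0.0968] yaw -175.5 grip mm 13.7 F [-4.6  0.1  5.4] q [ 21.  28.  -9.  -0. -53. -17.]
turn units -0.0 shift units x,y,z [8.33, 0.06, 0.02]
```

>>> send_rows:
  deltas:
    - [255,0.5,0,0,0]
    - [255,0.7,0,0,0]
    - [255,0.7,0,0,0]
    - [255,0.7,0,0,0]
    - [255,0.7,0,0,0]
    - [255,0.7,0,0,0]
    - [255,0.7,0,0,0]
    - [255,0.7,0,0,0]
    - [255,0.7,0,0,0]
    - [255,0.7,0,0,0]

```text
time_s: 52.08
ee_pos: [0.4778, 0.0439, 0.0967]
tool_rot: [[-0.997, 0.002, 0.079], [-0.079, 0.0, -0.997], [-0.002, -1.0, 0.0]]
force: [1.8, -1.1, 3.0]
gripper_width: 0.158
```

>>> send_rows:
  deltas:
    - [255,0.6,0,0,0]
    - [255,0.5,0,0,0]
    - [255,0.3,0,0,0]
    - [255,0.1,0,0,0]
    - [255,0.05,0,0,0]
    - [255,0,0,0,0]
    - [255,0,0,0,0]

```text
time_s: 52.67
ee_pos: [0.4318, 0.0403, 0.0966]
tool_rot: [[-0.997, 0.001, 0.079], [-0.079, -0.001, -0.997], [-0.0, -1.0, 0.001]]
force: [-1.7, -5.0, 10.1]
gripper_width: 0.157
```

```bash
python3 p.py .4315 .0400 .095 4.5
```

```text
t 52.67 pos [0.4318 0.0403 0.0966] yaw -175.47 grip mm 13.9 F [-1.7 -5.  10.1] q [ 32.   8. -41.   0. -42. -27.]
turn units 0.01 shift units x,y,z [0.01, 0.05, 0.01]
```

Travel is about 0.249 m. I'll press on to the stop.

>>> send_rows:
  deltas:
    - [255,0.1,0,0,0]
    - [255,0.05,0,0,0]
    - [255,0,0,0,0]
    - [255,0,0,0,0]

```text
time_s: 53.0
ee_pos: [0.431, 0.0404, 0.0967]
tool_rot: [[-0.997, 0.006, 0.08], [-0.08, -0.0, -0.997], [-0.006, -1.0, 0.001]]
force: [20.0, -15.2, -11.3]
gripper_width: 0.156
```

Stop reached: 20 N resistance after 0.250 m of travel. I ease off, release and rise.

>>> send_rows:
  deltas:
    - [255,-0.1,0,0,0]
    - [255,0,0,0,0]
    - [120,0,0,0,0]
    - [120,0,0,0,0]
    - [120,0,0,0,0]
    - [120,0,0,0,0]
    - [120,0,0,0,0]
    - [120,0,-0.3,0,0]
    - [120,0,-0.8,0,0]
    - [120,0,-0.8,0,0]

```text
time_s: 53.83
ee_pos: [0.4288, 0.0401, 0.1528]
tool_rot: [[-0.997, -0.003, 0.078], [-0.078, -0.001, -0.997], [0.003, -1.0, 0.001]]
force: [0.3, 1.1, 0.2]
gripper_width: 0.522
```

>>> send_rows:
  deltas:
    - [120,0,-0.9,0,0]
    - [120,0,-0.9,0,0]
    - [120,0,-0.9,-0.9,0]
    - [120,0,-0.9,-0.9,0]
    - [120,0,0,-0.9,0]
    - [120,0,0,-0.9,0]
    - [120,0,0,-0.9,0]
    - [120,0,0,-0.9,0]
    - [120,0,0,-0.9,0]
    - [120,0,0,0,0]

```text
time_s: 54.67
ee_pos: [0.4148, 0.2324, 0.2607]
tool_rot: [[-0.997, 0.0, 0.081], [-0.081, 0.001, -0.997], [-0.0, -1.0, -0.0]]
force: [0.9, -0.5, -0.2]
gripper_width: 0.532
```

```bash
python3 p.py .43 .3 .25 4.5; python3 - <<'E'
from h import *
im=bot.capture('top')[:,:,::-1]; c=bot.calibration('top')
a=cv2.resize(im[125:240,205:320],(575,575),interpolation=cv2.INTER_CUBIC)
th=np.radians(4.5)
for X,col in((-.105,(0,0,255)),(-.119,(0,255,0))):
  o=np.array([.536+X*np.cos(th),.047+X*np.sin(th)]); n=np.array([-np.sin(th),np.cos(th)])
  L=[((proj(c,[*(o+s*n),.096 if X>-.11 else .064])-[205,125]+.5)*5).astype(int).tolist() for s in(.03,-.03)]; print(X,L)
  if X>-.11: [cv2.circle(a,tuple(q),2,col,-1) for q in L]
cv2.imwrite('pics/final.png',a)
E
```

```text
t 54.67 pos [0.4148 0.2324 0.2607] yaw -175.37 grip mm 46.8 F [ 0.9 -0.5 -0.2] q [ 53.   1. -23.  -0. -66. -48.]
turn units 0.03 shift units x,y,z [-0.68, 0.36, -2.21]
-0.105 [[249, 481], [362, 470]]
-0.119 [[256, 511], [366, 500]]
```

View pics/final.png

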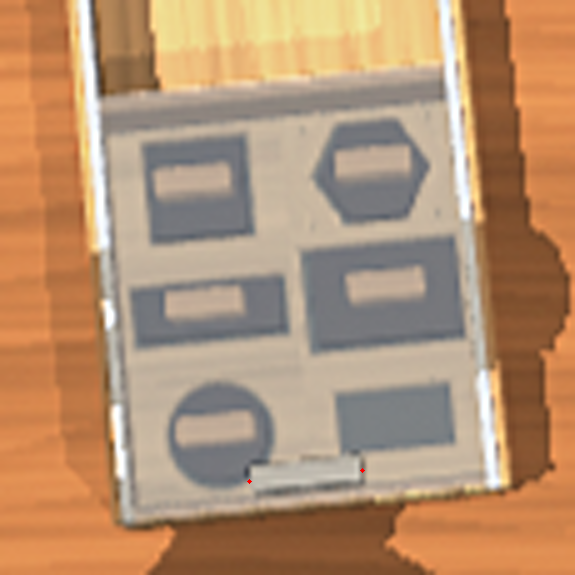

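The cover is shut: the handle ends sit on the predicted shut position at (249,481) and (362,470). All five blocks lie in their cut-outs under it.

```bash
python3 -c "
from h import *
print(bot.job_done())"
```

```text
the job is handed in; nothing more can be done
None
```

The bench is cleared and handed in at about 55 s. I opened the cover to its stop, put all five blocks present (bar, slab, disc, square, hex) in their own cut-outs, then shut the cover. The stub block was absent, so its cut-out stays empty. No verdict came back.

- **Hex:** it was knocked aside about 5 cm during the run. I found it again with the wrist camera before picking it up.
- **Slab:** it first sat about 2 mm off and probably tilted on the edge of its cut-out. I re-gripped and reseated it, and a close-up then matched the outline of a seated block.
- **Last checks:**
  - The close-up before closing showed every block inside its cut-out, with the square about 2 mm off centre.
  - The cover met its stop at 0.250 m of travel with about 20 N of resistance. In the final top view the handle was at the shut position.
  - The arm was clear of everything.
- **Jar and tumbler:** I kept clear of both and felt no contact near them, but I did not look at them again at the end.

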